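# Sort the phones from the intake rack into the repair trays

### The arm

A 6-joint arm with a two-finger parallel gripper is mounted at the origin on the work surface. World frame = base frame: x ahead of the robot, y to its left, z up, the work surface at z = 0. Lengths are in m, angles in degrees, forces in N, time in s.
With the tool pointing down it reaches from about 0.375 to 0.9 m from the base axis. Payload 3.1 kg.
Tool frame: the origin (TCP) lies on the centre line of the jaws, within the pads' length; the fingertips stand 19 mm ahead of it and the grasp point (between the pads) is the TCP (tips_ahead is the distance from the TCP to the fingertips, in m); z points along the fingers, y is the line along which they close (so a half turn about z gives the same grasp; the last joint's range is limited). The gripper opens to 87 mm and grips with 3 to 60 N. Pads are 19 mm wide; open, the fingers measure 117 mm over their backs; the gripper's body (75 mm by 190 mm) begins 51 mm behind the grasp point.
Start: joints at [60.705, 30.224, 82.088, -0, 67.689, -10.227], TCP at [0.204, 0.591, 0.207] pointing down, gripper open.
Joint ranges: [-176.69, 176.69], [-43.24, 126.21], [12.49, 139.97], [-82, 262], [0, 151.66], [-163.58, 163.58]. Speed limits (degrees/s): [159.86, 159.86, 180, 180, 180, 180].

### API

Orientations are given as a 3x3 rotation matrix whose columns are the frame's x, y, z axes.
In Python, from rig import read_state, capture, hand_in, trace, landmark_of, tips_ahead gives the robot as it stands.
- The arm moves only by the shell command python3 -m jog 'ROWS'. ROWS is JSON, a list of rows, each an object of numbers: "tx", "ty", "tz": the shift along the tool's x, y, z in cm; "roll": the turn about the tool's z in rad; "jaw": the opening, from 0 (shut) to 1 (fully open). A call has 1 to 8 rows; each row shifts and turns the commanded pose from where the row before left it, along the tool's axes as they then stand; what a row does not reach is not made up. A row lasts 1/10 s, in which the tool goes at most 50 mm and 8.59 degrees, less where a joint would pass 70% of its speed; a pose out of reach is approached as far as the arm can. A call with a gripper value outside its range is refused whole. The fingers move at their own pace and stop on an object; the grip force is fixed at half the most. Time passes only in rows, so rows that do not move let the fingers close. It gives the time, the measured TCP pose, the force, the opening and the grip force at its end, in the units of the state.
- read_state(): the state, without advancing time (a new reading comes with each control period).
- capture(name): name is "scene" or "top"; returns a dict with "img" (400x640x3 uint8, red, green, blue), "vertical_fov" (degrees; the focal length in pixels is half the picture's height over the tangent of half this angle, whatever the lens; pixels are square), "cx", "cy" (the principal point, pixels), "cam_to_world" (4x4, takes a point from camera to world coordinates). Camera axes: x right, y up, looking along -z (the intrinsics and any distortion apply to the point x, -y, -z); pixel columns grow to the right and rows downward; lengths in m; the calibration is good to about 2 mm. A picture is of the moment at which its call begins. There is no depth.
- hand_in(): hands the job in; it is judged then, once.
Trained networks look in the newest picture that a camera, given by its name, has taken for a name from the list of things; names that differ only in an ending like _2 or _b are one class to them, and where a whole thing is asked for, a point or a joint stands for the part that bears it (a point fixed in the world has none). Each returns a list of dicts, best first, with "p" (0 to 1); they miss things now and then, are a little off and sometimes report something else, mostly with a low value. They report only what shows in the picture. A call takes as long as a camera call.
- trace(camera, thing): "pixels" (400x640 bool, what is visible of it) and "bbox" ([left, top, width, height] in pixels, round what is visible of it).
- landmark_of(camera, thing): "point" ([row, column] in pixels: a listed point, or the origin of a listed thing).
The state is a dict: "time_s": time; "joint_positions": joint angles; "qvel": joint speeds; "tau": joint torques, N m; "position": TCP position; "tcp_rot": TCP orientation; "force": force on the tool from outside, world axes, zero at the start; "moment": the same for the moment, N m; "opening": opening from 0.0 (shut) to 1.0 (fully open); "grasp_force": force on a finger pad.
Only numpy, scipy, OpenCV 4.12 (cv2) and the standard library are available. Lean on these libraries where they do the work, as an engineer would, in place of code of your own. Each camera call takes 0.05 s, during which the arm holds its last target. There are 200 camera calls.

### The job

Clear the intake rack on the phone-repair bench: stand the two large touchscreen phones in the long blue tray and the two small keypad phones in the short blue tray, one phone to a bay, each standing on its long edge down on the bay's floor. Set them down, do not drop them, and leave the bottle, the cup of screwdrivers and the multimeter where they are.

Things in the scene. Friction and masses are not known exactly. Their poses are not given: they have to be found in the camera images.
- phone_1: touchscreen phone, a plain black slab 150 long, 75 high (as it stands on its long edge) and 12 thick (mm), 0.13 to 0.25 kg; origin at the middle of the long edge it stands on, midway through the thickness; own x through the thickness (screen at +x), y along the length, z up its height. In the rack it leans: z is 0.5 rad from vertical, top towards the rack's -x (robot) side
- phone_2: touchscreen phone, a plain black slab 150 long, 75 high (as it stands on its long edge) and 12 thick (mm), 0.13 to 0.25 kg; origin at the middle of the long edge it stands on, midway through the thickness; own x through the thickness (screen at +x), y along the length, z up its height. In the rack it leans: z is 0.5 rad from vertical, top towards the rack's -x (robot) side
- handset_1: keypad phone, a smaller black slab 110 long, 60 high and 12 thick (mm), with grey keys, 0.09 to 0.17 kg; origin at the middle of the long edge it stands on, midway through the thickness; own x through the thickness (screen at +x), y along the length, z up its height. In the rack it leans: z is 0.5 rad from vertical, top towards the rack's -x (robot) side
- handset_2: keypad phone, a smaller black slab 110 long, 60 high and 12 thick (mm), with grey keys, 0.09 to 0.17 kg; origin at the middle of the long edge it stands on, midway through the thickness; own x through the thickness (screen at +x), y along the length, z up its height. In the rack it leans: z is 0.5 rad from vertical, top towards the rack's -x (robot) side
- phone_1_mid (a point): centre of phone_1, 37.5 mm up its z axis from its origin
- phone_2_mid (a point): centre of phone_2, 37.5 mm up its z axis from its origin
- handset_1_mid (a point): centre of handset_1, 30 mm up its z axis from its origin
- handset_2_mid (a point): centre of handset_2, 30 mm up its z axis from its origin
- rack: fixed dark steel rack, base plate from -60 to +70 (its x) by 345 (its y) mm, origin on the table under its middle. Two rows (front at its x = -42.5, rear at +42.5 mm) of two places (its y = +84, -84). A phone in the front row can block a gripper reaching for the one behind it. A phone draws straight out along its own z; nothing clamps it.
- slot_front_left (a point): the rack's front left place: point on its ledge, 55 mm above the table, where the origin of the phone lies (up to 5 mm off along the rack's y). The phone leans 0.5 rad on two 6 mm pins on its -x side, 44 mm either side of this point along y, reaching 40 mm up the phone; the ledge reaches 15 mm either side of the phone's middle plane
- slot_front_right (a point): the rack's front right place: point on its ledge, 55 mm above the table, where the origin of the phone lies (up to 5 mm off along the rack's y). The phone leans 0.5 rad on two 6 mm pins on its -x side, 44 mm either side of this point along y, reaching 40 mm up the phone; the ledge reaches 15 mm either side of the phone's middle plane
- slot_rear_left (a point): the rack's rear left place: point on its ledge, 55 mm above the table, where the origin of the phone lies (up to 5 mm off along the rack's y). The phone leans 0.5 rad on two 6 mm pins on its -x side, 44 mm either side of this point along y, reaching 40 mm up the phone; the ledge reaches 15 mm either side of the phone's middle plane
- slot_rear_right (a point): the rack's rear right place: point on its ledge, 55 mm above the table, where the origin of the phone lies (up to 5 mm off along the rack's y). The phone leans 0.5 rad on two 6 mm pins on its -x side, 44 mm either side of this point along y, reaching 40 mm up the phone; the ledge reaches 15 mm either side of the phone's middle plane
- long_tray: fixed blue two-bay tray, 174 by 118 mm outside (its x by y), 50 high; origin on the table under its centre. Two open-topped bays along its x, 166 long and 30 wide inside, floor 5 mm above the table; bay walls 4 thick, 50 high at the ends but 14 high over the middle 86 mm to let fingers in; an empty strip 42 wide lies between the bays
- long_tray_bay_left (a point): centre of the floor of the long_tray's bay at its y = +40 mm; axes as the tray's
- long_tray_bay_right (a point): centre of the floor of the long_tray's bay at its y = -40 mm; axes as the tray's
- short_tray: fixed blue two-bay tray, 132 by 118 mm outside (its x by y), 50 high; origin on the table under its centre. Two open-topped bays along its x, 124 long and 30 wide inside, floor 5 mm above the table; bay walls 4 thick, 50 high at the ends but 14 high over the middle 74 mm to let fingers in; an empty strip 42 wide lies between the bays
- short_tray_bay_left (a point): centre of the floor of the short_tray's bay at its y = +40 mm; axes as the tray's
- short_tray_bay_right (a point): centre of the floor of the short_tray's bay at its y = -40 mm; axes as the tray's
- solvent: bystander: white bottle with a red cap, 50 mm diameter, 125 high, loose; origin at the centre of its underside, z up
- pen_cup: bystander: dark steel cup, 76 mm diameter, with screwdrivers standing in it up to 180 high, loose; origin at the centre of its underside, z up
- multimeter: bystander: yellow multimeter lying flat, 85 (x) by 175 (y) by 37 mm, loose; origin at the centre of its underside, z up

How it is judged:
By the outcome, as a careful person would: the job done as asked, in the order asked, and still so for the second after the job is handed in, with the robot touching nothing.
It also fails if it takes over 72 s, if anything falls off the work surface, if the arm or the gripper's body presses on something with over 40 N, if the wrist force passes 120 N, or if a joint passes its speed limit or range.

## Working session

There is one attempt and no reset: what is moved stays moved. The work goes in short steps, Python scripts to look and compute and a shell command to move; the robot and the scene stay as the last step left them, time stands still between calls to the robot, and variables do not carry over. Pictures are saved under pics/ and viewed, at most 10 in all, crops included, and the job is handed in when it is done.

```bash
ls; mkdir -p pics
cat > h.py <<'E'
import numpy as np,cv2
from rig import *
def cam(n,save=None):
    c=capture(n)
    if save: cv2.imwrite('pics/'+save,c['img'][:,:,::-1])
    return c
def ray(c,rc):
    f=200/np.tan(np.radians(c['vertical_fov'])/2)
    d=np.array([(rc[1]-c['cx'])/f,-(rc[0]-c['cy'])/f,-1])
    T=np.array(c['cam_to_world']);return T[:3,3],T[:3,:3]@d
def atz(c,rc,z):
    o,d=ray(c,rc);return o+d*(z-o[2])/d[2]
def proj(c,p):
    T=np.array(c['cam_to_world']);q=T[:3,:3].T@(np.array(p)-T[:3,3])
    f=200/np.tan(np.radians(c['vertical_fov'])/2)
    return np.array([c['cy']-f*q[1]/-q[2],c['cx']+f*q[0]/-q[2]])
E
python3 - <<'E'
from h import *
np.set_printoptions(precision=3,suppress=True)
print(read_state())
for n in('scene','top'):
    c=cam(n,n+'0.png');print(n,{k:v for k,v in c.items() if k!='img'})
    for t,z in [('phone_1_mid',.09),('handset_1_mid',.085),('rack',0),('slot_front_left',.055),('slot_front_right',.055),('slot_rear_left',.055),('slot_rear_right',.055),('long_tray',0),('long_tray_bay_left',.005),('long_tray_bay_right',.005),('short_tray',0),('short_tray_bay_left',.005),('short_tray_bay_right',.005),('solvent',0),('pen_cup',0),('multimeter',0)]:
        for r in landmark_of(n,t): 
            if r['p']>.2: print(t,round(r['p'],2),np.round(r['point'],1),atz(c,r['point'],z))
E
```

```text
pics
{'time_s': 0.0, 'joint_positions': array([ 60.703,  30.278,  82.157,   0.002,  67.691, -10.228]), 'qvel': array([-0.101, -0.079, -0.03 ,  0.   , -0.02 ,  0.044]), 'tau': array([  0.   , -44.004, -17.659,   0.063,   0.058,  -0.   ]), 'position': array([0.204, 0.59 , 0.206]), 'tcp_rot': array([[-0.945,  0.327, -0.001],
       [ 0.327,  0.945, -0.002],
       [ 0.   , -0.002, -1.   ]]), 'force': array([-0.402,  0.287, -0.543]), 'moment': array([-0.041,  0.011, -0.026]), 'grasp_force': 0.0, 'opening': 1.0014787267015064}
scene {'vertical_fov': 42.78210300204458, 'cx': 326.8730173157168, 'cy': 201.25442411132838, 'cam_to_world': array([[-0.861, -0.348,  0.371,  1.132],
       [ 0.508, -0.615,  0.603,  0.922],
       [ 0.019,  0.707,  0.707,  1.197],
       [ 0.   ,  0.   ,  0.   ,  1.   ]])}
phone_1_mid 0.91 [230.8 338.8] [0.582 0.1   0.09 ]
handset_1_mid 0.81 [188.3 324.8] [ 0.524 -0.079  0.085]
rack 0.83 [231.1 329.9] [0.562 0.02  0.   ]
rack 0.53 [299.5 413.3] [0.49  0.355 0.   ]
slot_front_left 0.6 [231.9 357.5] [0.518 0.105 0.055]
slot_front_left 0.51 [289.4 408.2] [0.512 0.348 
[... 1718 characters left out ...]
ht 0.68 [189.8 336.6] [ 0.613 -0.068  0.055]
slot_rear_right 0.49 [191.2 276.9] [0.608 0.101 0.055]
slot_rear_right 0.47 [190.1 333.6] [ 0.612 -0.06   0.055]
long_tray 0.79 [232.8 432.3] [ 0.499 -0.348  0.   ]
long_tray_bay_left 0.86 [233.6 418. ] [ 0.496 -0.306  0.005]
long_tray_bay_right 0.87 [227.7 445.5] [ 0.514 -0.386  0.005]
short_tray 0.61 [236.1 188.7] [0.486 0.358 0.   ]
short_tray 0.44 [206.6 306.1] [0.575 0.019 0.   ]
short_tray_bay_left 0.75 [235.1 175.3] [0.488 0.395 0.005]
short_tray_bay_right 0.69 [233.5 203. ] [0.493 0.316 0.005]
solvent 0.78 [152.6 224.8] [0.74  0.265 0.   ]
pen_cup 0.83 [151.9 407.7] [ 0.745 -0.285  0.   ]
multimeter 0.7 [278.5 325.8] [ 0.366 -0.039  0.   ]
```

Run:
```python
import cv2
a=cv2.imread('pics/scene0.png');b=cv2.imread('pics/top0.png')
cv2.imwrite('pics/c1.png',cv2.resize(a[130:330,220:450],None,fx=3,fy=3,interpolation=2)[:600,:800])
cv2.imwrite('pics/c2.png',cv2.resize(b[120:310,160:470],None,fx=2.5,fy=2.5,interpolation=2))
```

```text
(no output)
```

View pics/c1.png

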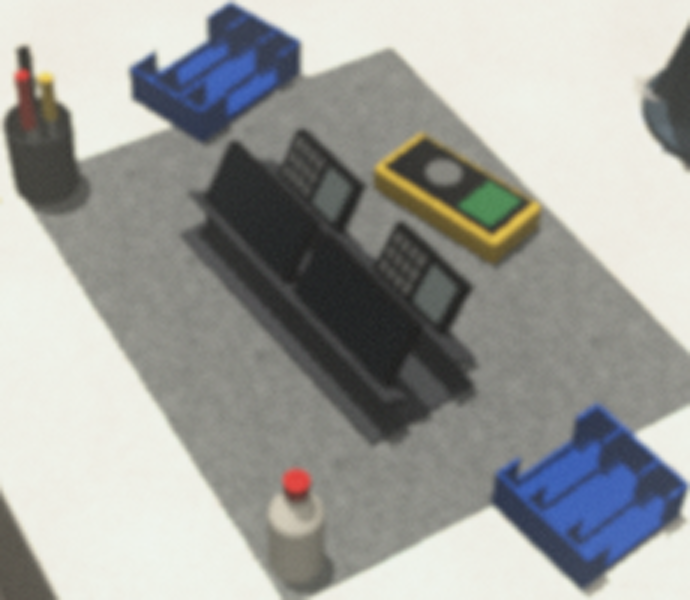

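View pics/c2.png

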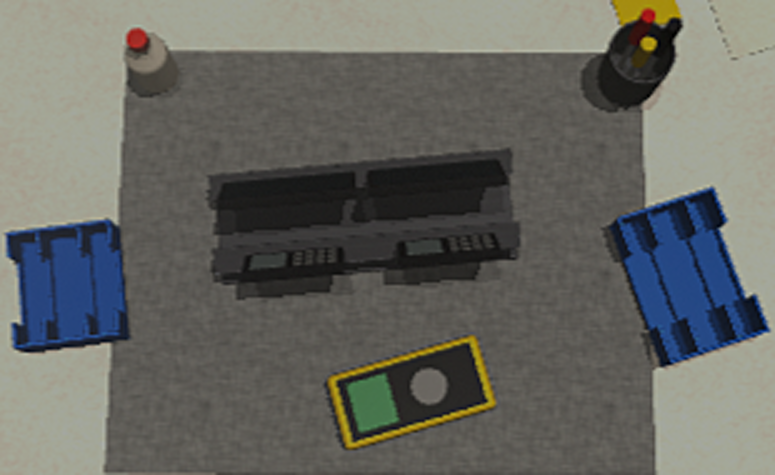

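The keypad phones are in the front row (scene crop ~(430,275) and (320,180)), with both touchscreens behind them in the rear row. The short tray is on the left (top crop ~(68,285)) and the long tray on the right (~(690,275)). The landmarks scatter by about 10 mm, so I'll fit the known geometry to the masks.

```bash
cat > fit.py <<'E'
from h import *
from scipy.optimize import minimize
np.set_printoptions(precision=4,suppress=True)
def box(x0,x1,y0,y1,z0,z1): return np.array([[x,y,z] for x in(x0,x1) for y in(y0,y1) for z in(z0,z1)])/1000
def place(P,q):
    c,s=np.cos(q[2]),np.sin(q[2]);return P@np.array([[c,s,0],[-s,c,0],[0,0,1]])+[q[0],q[1],0]
S=3
def render(c,boxes):
    m=np.zeros((400*S,640*S),np.uint8)
    f=200/np.tan(np.radians(c['vertical_fov'])/2);T=np.array(c['cam_to_world'])
    for P in boxes:
        Q=(P-T[:3,3])@T[:3,:3]
        uv=np.c_[c['cx']+f*Q[:,0]/-Q[:,2],c['cy']+f*Q[:,1]/Q[:,2]]
        h=cv2.convexHull(((uv+.5)*S*16-8).astype(np.float32).round().astype(np.int32))
        cv2.fillConvexPoly(m,h,1,shift=4)
    return cv2.resize(m.astype(np.float32),(640,400),interpolation=cv2.INTER_AREA)
def iou(a,b): return np.minimum(a,b).sum()/np.maximum(a,b).sum()
def tray(L,cut):
    B=[box(-L/2,L/2,-59,59,0,5)]
    for y in(-40,40):
        for s in(-1,1):
            a,b=sorted((y+s*15,y+s*19))
            B+=[box(-L/2,L/2,a,b,0,14),box(-L/2,-cut/2,a,b,0,50),box(cut/2,L/2,a,b,0,50)]
            B+=[box(*sorted((s*L/2,s*(L/2-4))),y-19,y+19,0,50)]
    return B
def fit(model,masks,cams,q0,d=(.006,.006,.05)):
    def cost(q): return -sum(iou(render(c,[place(P,q) for P in model(q)]),m) for c,m in zip(cams,masks))
    q0=np.array(q0,float);d=np.array(d)
    sx=np.vstack([q0-d/3]+[q0+np.eye(len(q0))[i]*d for i in range(len(q0))])
    r=minimize(cost,q0,method='Nelder-Mead',options=dict(initial_simplex=sx,xatol=2e-4,fatol=1e-4))
    return r.x,r.fun/len(cams)
E
cat > m1.py <<'E'
from fit import *
import pickle
C=[cam('scene'),cam('top')]
def blue(c):
    h=cv2.cvtColor(c['img'],cv2.COLOR_RGB2HSV).astype(int);i=c['img'].astype(int)
    return ((h[...,0]>105)&(h[...,0]<130)&(h[...,1]>110)&(i[...,2]>45)).astype(np.uint8)
D={}
for name,L,cut,q0 in(('long_tray',174,86,(.505,-.348,.3)),('short_tray',132,74,(.49,.358,0))):
    M=[]
    for c in C:
        b=blue(c);n,l,st,ce=cv2.connectedComponentsWithStats(cv2.morphologyEx(b,cv2.MORPH_CLOSE,np.ones((3,3))))
        rc=proj(c,[q0[0],q0[1],.02]);k=min((i for i in range(1,n) if st[i,4]>150),key=lambda i:np.hypot(*(ce[i]-rc[::-1])))
        M.append((l==k).astype(np.float32))
    m=tray(L,cut)
    print(name,[fit(lambda q:m,[M[i] for i in s],[C[i] for i in s],q0) for s in((0,),(1,),(0,1))])
def slab(L,H,sx,sy,dy):
    P=box(-6,6,-L/2,L/2,0,H);c,s=np.cos(.5),np.sin(.5)
    R=np.array([[c,0,-s],[0,1,0],[s,0,c]])
    # x axis (c,0,s)?, z axis (-s,0,c)
    return P@np.array([[c,0,s],[0,1,0],[-s,0,c]])+np.array([sx,sy+dy*1000,55])/1000
masks={}
for n,c in zip(('scene','top'),C):
    for t in('phone_1','handset_1','rack'):
        for r in trace(n,t):
            print(n,t,round(r['p'],2),r['bbox'],r['pixels'].sum())
            if r['p']>.4: masks.setdefault((n,t),[]).append(r['pixels'])
pickle.dump((C,masks),open('m.pkl','wb'))
for s in((0,),(1,),(0,1)):
    cs=[C[i] for i in s]; ns=[('scene','top')[i] for i in s]
    H=[np.any(masks[n,'handset_1'],axis=0).astype(np.float32) for n in ns]
    print('handsets',s,fit(lambda q:[slab(110,60,-42.5,84,q[3]),slab(110,60,-42.5,-84,q[4])],H,cs,(.567,.018,.08,0,0),(.006,.006,.05,.004,.004)))
    try:
        H=[np.any(masks[n,'phone_1'],axis=0).astype(np.float32) for n in ns]
        print('phones',s,fit(lambda q:[slab(150,75,42.5,84,q[3]),slab(150,75,42.5,-84,q[4])],H,cs,(.567,.018,.08,0,0),(.006,.006,.05,.004,.004)))
    except Exception as e: print(e)
E
python3 m1.py
```

```text
long_tray [(array([ 0.4796, -0.3631,  0.4445]), np.float64(-0.4194355607032776)), (array([ 0.5032, -0.3491,  0.3211]), np.float64(-0.8184319734573364)), (array([ 0.5028, -0.3492,  0.3159]), np.float64(-0.614774227142334))]
short_tray [(array([0.4774, 0.3523, 0.1494]), np.float64(-0.6467232704162598)), (array([0.4919, 0.3577, 0.1386]), np.float64(-0.8327614068984985)), (array([0.4882, 0.3557, 0.1375]), np.float64(-0.7302455902099609))]
scene phone_1 0.95 [287.7, 175.2, 36.9, 48.8] 856
scene phone_1 0.68 [322.2, 209.1, 36.9, 49.4] 1107
scene phone_1 0.55 [344.0, 201.5, 28.4, 40.4] 626
scene handset_1 0.83 [344.7, 203.2, 29.6, 38.7] 608
scene handset_1 0.76 [310.7, 172.9, 29.9, 32.2] 560
scene rack 0.65 [281.3, 182.2, 95.5, 95.9] 2090
top phone_1 0.93 [246.2, 188.1, 57.8, 14.0] 584
top handset_1 0.77 [317.3, 214.8, 41.4, 10.8] 438
top handset_1 0.64 [257.2, 220.7, 43.6, 13.1] 430
top handset_1 0.2 [247.6, 186.6, 55.1, 18.5] 591
top rack 0.88 [242.4, 182.5, 127.8, 53.1] 3247
top rack 0.59 [158.8, 205.9, 50.0, 54.7] 2182
handsets (0,) (array([ 0.5706,  0.0155,  0.0922,  0.0029, -0.0004]), np.float64(-0.9175655245780945))
phones (0,) (array([ 0.5699,  0.0177,  0.0867, -0.003 ,  0.0023]), np.float64(-0.7041224837303162))
handsets (1,) (array([ 0.5708,  0.0173,  0.0984,  0.0018, -0.001 ]), np.float64(-0.9118233919143677))
phones (1,) (array([ 0.5706,  0.0192,  0.098 , -0.0011,  0.002 ]), np.float64(-0.45672035217285156))
handsets (0, 1) (array([ 0.5708,  0.017 ,  0.0975,  0.0016, -0.0008]), np.float64(-0.9118094444274902))
phones (0, 1) (array([0.5703, 0.0156, 0.0912, 0.0005, 0.003 ]), np.float64(-0.5774660110473633))
```

```bash
cat > m2.py <<'E'
from fit import *
import pickle
C,masks=pickle.load(open('m.pkl','rb'))
tiles=[]
for name,L,cut,q0 in(('long_tray',174,86,(.503,-.349,.316)),('short_tray',132,74,(.49,.357,.138))):
    m=tray(L,cut);M=[];cr=[]
    for c in C:
        i=c['img'].astype(int);b=((i[...,2]-i[...,0]>22)&(i[...,2]-i[...,1]>12)).astype(np.uint8)
        win=cv2.dilate((render(c,[place(P,q0) for P in m])>.5).astype(np.uint8),np.ones((17,17)))
        M.append((b*win).astype(np.float32))
    for s in((0,),(1,),(0,1)):
        r=fit(lambda q:m,[M[i] for i in s],[C[i] for i in s],q0);print(name,s,r)
    q=r[0]
    for c,mm in zip(C,M):
        r0,c0=proj(c,[q[0],q[1],.02]).astype(int);r0=max(r0,40)
        im=c['img'][:,:,::-1].copy()
        im=cv2.resize(im[r0-40:r0+40,c0-50:c0+50],None,fx=4,fy=4)
        for k,col in((mm,(0,255,0)),(render(c,[place(P,q) for P in m]),(0,0,255))):
            k=cv2.resize(k[r0-40:r0+40,c0-50:c0+50],(im.shape[1],im.shape[0]))
            cs,_=cv2.findContours((k>.5).astype(np.uint8),cv2.RETR_LIST,cv2.CHAIN_APPROX_NONE);cv2.drawContours(im,cs,-1,col,1)
        tiles.append(cv2.resize(im,(400,300)))
cv2.imwrite('pics/ov.png',np.vstack([np.hstack(tiles[:2]),np.hstack(tiles[2:])]))
E
python3 m2.py
```

```text
long_tray (0,) (array([ 0.4954, -0.3553,  0.2837]), np.float64(-0.8601694703102112))
long_tray (1,) (array([ 0.5032, -0.3498,  0.3215]), np.float64(-0.8233630657196045))
long_tray (0, 1) (array([ 0.5021, -0.3505,  0.3155]), np.float64(-0.8278028964996338))
short_tray (0,) (array([0.4817, 0.3528, 0.1281]), np.float64(-0.9086286425590515))
short_tray (1,) (array([0.4911, 0.3576, 0.1398]), np.float64(-0.8223755359649658))
short_tray (0, 1) (array([0.4865, 0.3558, 0.1294]), np.float64(-0.8405689597129822))
```

View pics/ov.png

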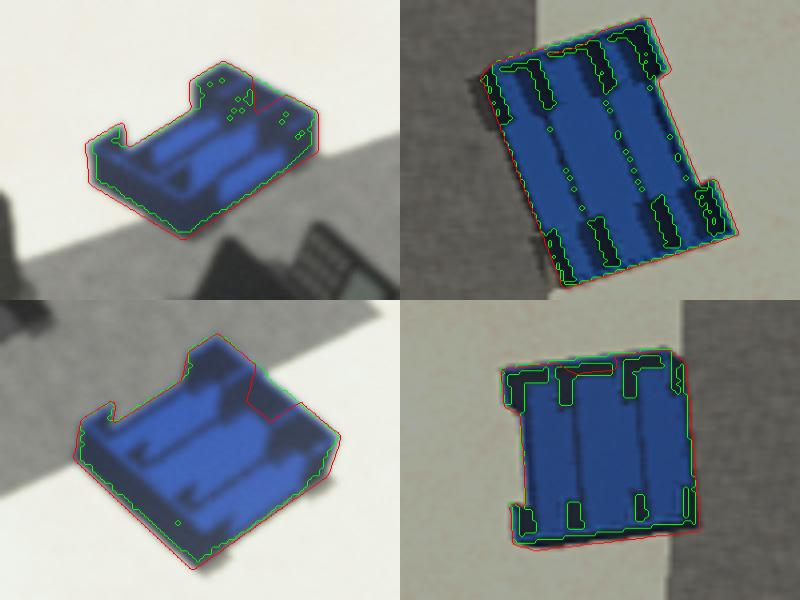

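The overlay shows that the end walls run the full width, and that dark wall pixels leave holes in the masks. I'll correct the model, fill the masks and refit.

```bash
sed -i 's/y-19,y+19,0,50)\]/-59,59,0,50)]/' fit.py
python3 - <<'E'
s=open('m2.py').read()
s=s.replace("        M.append((b*win).astype(np.float32))","""        i=cv2.cvtColor(c['img'],cv2.COLOR_RGB2HSV);b=((((c['img'][...,2].astype(int)-c['img'][...,0])>10)&(i[...,1]>75))*win).astype(np.uint8)
        cs,_=cv2.findContours(cv2.morphologyEx(b,cv2.MORPH_CLOSE,np.ones((3,3))),cv2.RETR_EXTERNAL,cv2.CHAIN_APPROX_NONE)
        f=np.zeros_like(b);cv2.drawContours(f,[max(cs,key=cv2.contourArea)],-1,1,-1);M.append(f.astype(np.float32))""")
open('m2.py','w').write(s)
E
python3 m2.py
```

```text
long_tray (0,) (array([ 0.4971, -0.3559,  0.3192]), np.float64(-0.8230087757110596))
long_tray (1,) (array([ 0.5028, -0.3493,  0.3267]), np.float64(-0.9681969881057739))
long_tray (0, 1) (array([ 0.5027, -0.3494,  0.325 ]), np.float64(-0.8915297985076904))
short_tray (0,) (array([0.4843, 0.354 , 0.134 ]), np.float64(-0.8952229022979736))
short_tray (1,) (array([0.4886, 0.3568, 0.135 ]), np.float64(-0.9622728228569031))
short_tray (0, 1) (array([0.4882, 0.3563, 0.1382]), np.float64(-0.9217512607574463))
```

View pics/ov.png

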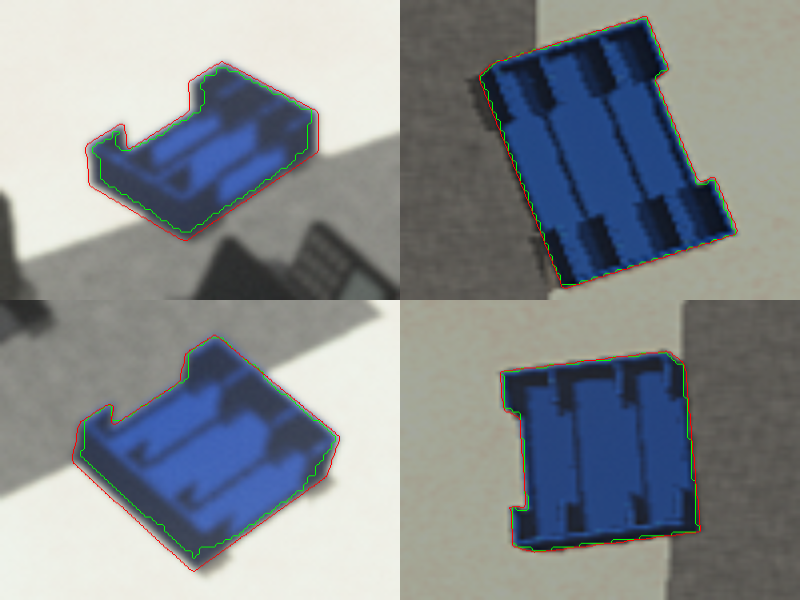

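```bash
cat > plan.py <<'E'
import sys,numpy as np
from rig import read_state
R=(.5707,.0165,.096);L=(.5027,-.3494,.326);S=(.4884,.3565,.136)
def pt(q,x,y,): c,s=np.cos(q[2]),np.sin(q[2]);return q[0]+(c*x-s*y)/1e3,q[1]+(s*x+c*y)/1e3
T={'hl':(R,-42.5,85.6),'hr':(R,-42.5,-84.8),'pl':(R,42.5,84.),'pr':(R,42.5,-81.5),
 'sl':(S,0,40),'sr':(S,0,-40),'ll':(L,0,40),'lr':(L,0,-40)}
a=sys.argv;q,x,y=T[a[1]];dx,dy,z=map(float,a[2:5])   # offset in frame mm, z mm
X,Y=pt(q,x+dx,y+dy)
yaw={'R':R[2],'S':S[2]+np.pi/2,'L':L[2]-np.pi/2}['R' if q is R else 'S' if q is S else 'L']
s=read_state();p=s['position'];M=s['tcp_rot'];cur=np.arctan2(M[1,1],M[0,1])
roll=(cur-yaw+np.pi)%(2*np.pi)-np.pi
yx=np.array([np.cos(yaw),np.sin(yaw)]);xx=np.array([-yx[1],yx[0]]);d=np.array([X,Y])-p[:2]
print('t',s['time_s'],'p',p.round(4),'J1/6',s['joint_positions'][[0,5]].round(1),'open',round(s['opening'],3),'gf',round(float(s['grasp_force']),1),'F',np.round(s['force'],1))
print('target',round(X,4),round(Y,4),'roll',round(roll,3),'after roll: tx %.2f ty %.2f tz %.2f cm'%(d@xx*100,d@yx*100,(p[2]-z/1e3)*100))
E
python3 -m jog '[{"roll":0.143,"jaw":0.6},{"roll":0.143,"jaw":0.6},{"roll":0.143,"jaw":0.6},{"roll":0.143,"jaw":0.6},{"roll":0.143,"jaw":0.6},{"roll":0.143,"jaw":0.6},{"roll":0.143,"jaw":0.6},{"roll":0.143,"jaw":0.6}]'
python3 plan.py hl -14 0 206
```

```text
t 2.1 p [0.2041 0.5907 0.2075] J1/6 [ 60.7 -10.2] open 1.003 gf 0.0 F [-0.5  1.3  0.3]
target 0.5063 0.0963 roll 1.142 after roll: tx -52.11 ty 25.33 tz 0.15 cm$[0]: bad value
```

```bash
python3 -m jog '[{"tx":0,"ty":0,"tz":0,"roll":0.143,"jaw":0.6},{"tx":0,"ty":0,"tz":0,"roll":0.143,"jaw":0.6}]'; python3 plan.py hl -14 0 206
```

```text
time_s: 2.3
position: [0.2041, 0.5907, 0.2074]
tcp_rot: [[-0.811, 0.585, -0.0], [0.585, 0.811, -0.0], [0.0, -0.0, -1.0]]
force: [-0.2, -0.5, -0.1]
opening: 0.894
grasp_force: 0.0
t 2.3 p [0.2041 0.5907 0.2074] J1/6 [60.7  6.5] open 0.894 gf 0.0 F [-0.2 -0.5 -0.1]
target 0.5063 0.0963 roll 0.85 after roll: tx -52.11 ty 25.34 tz 0.14 cm
```

```bash
python3 -m jog '[{"tx":0,"ty":0,"tz":0,"roll":0.142,"jaw":0.6},{"tx":0,"ty":0,"tz":0,"roll":0.142,"jaw":0.6},{"tx":0,"ty":0,"tz":0,"roll":0.142,"jaw":0.6},{"tx":0,"ty":0,"tz":0,"roll":0.142,"jaw":0.6},{"tx":0,"ty":0,"tz":0,"roll":0.142,"jaw":0.6},{"tx":0,"ty":0,"tz":0,"roll":0.142,"jaw":0.6}]'
python3 -m jog '[{"tx":-4,"ty":2,"tz":0,"roll":0,"jaw":0.6},{"tx":-4,"ty":2,"tz":0,"roll":0,"jaw":0.6},{"tx":-4,"ty":2,"tz":0,"roll":0,"jaw":0.6},{"tx":-4,"ty":2,"tz":0,"roll":0,"jaw":0.6},{"tx":-4,"ty":2,"tz":0,"roll":0,"jaw":0.6},{"tx":-4,"ty":2,"tz":0,"roll":0,"jaw":0.6},{"tx":-4,"ty":2,"tz":0,"roll":0,"jaw":0.6},{"tx":-4,"ty":2,"tz":0,"roll":0,"jaw":0.6}]'
python3 plan.py hl -14 0 140
```

```text
time_s: 2.9
position: [0.2041, 0.5907, 0.2074]
tcp_rot: [[-0.094, 0.996, -0.0], [0.996, 0.094, -0.0], [0.0, -0.0, -1.0]]
force: [0.1, 0.6, 0.3]
opening: 0.605
grasp_force: 0.0
time_s: 3.7
position: [0.3962, 0.2868, 0.2078]
tcp_rot: [[-0.1, 0.995, 0.001], [0.995, 0.1, 0.0], [0.0, 0.001, -1.0]]
force: [0.0, -0.7, 0.0]
opening: 0.597
grasp_force: 0.0
t 3.7 p [0.3962 0.2868 0.2078] J1/6 [22.8 17. ] open 0.597 gf 0.0 F [ 0.  -0.7  0. ]
target 0.5063 0.0963 roll 0.004 after roll: tx -20.02 ty 9.13 tz 6.78 cm
```

```bash
python3 -m jog '[{"tx":-4,"ty":1.8,"tz":0,"roll":0,"jaw":0.6},{"tx":-4,"ty":1.8,"tz":0,"roll":0,"jaw":0.6},{"tx":-4,"ty":1.8,"tz":0,"roll":0,"jaw":0.6},{"tx":-4,"ty":1.8,"tz":1,"roll":0,"jaw":0.6},{"tx":-3,"ty":1.5,"tz":2,"roll":0,"jaw":0.6},{"tx":0,"ty":0,"tz":1,"roll":0,"jaw":0.6},{"tx":0,"ty":0,"tz":0,"roll":0,"jaw":0.6}]'
python3 plan.py hl -14 0 98
```

```text
time_s: 4.4
position: [0.4997, 0.1073, 0.166]
tcp_rot: [[-0.098, 0.995, -0.004], [0.995, 0.098, 0.0], [0.001, -0.004, -1.0]]
force: [-0.3, 1.3, -0.4]
opening: 0.599
grasp_force: 0.0
t 4.4 p [0.4997 0.1073 0.166 ] J1/6 [-0.4 -6.1] open 0.599 gf 0.0 F [-0.3  1.3 -0.4]
target 0.5063 0.0963 roll 0.002 after roll: tx -1.16 ty 0.55 tz 6.80 cm
```

```bash
python3 -m jog '[{"tx":-1.2,"ty":0.5,"tz":1,"roll":0,"jaw":0.6},{"tx":0,"ty":0,"tz":1.5,"roll":0,"jaw":0.6},{"tx":0,"ty":0,"tz":1.5,"roll":0,"jaw":0.6},{"tx":0,"ty":0,"tz":1.5,"roll":0,"jaw":0.6},{"tx":0,"ty":0,"tz":1.3,"roll":0,"jaw":0.6},{"tx":0,"ty":0,"tz":0,"roll":0,"jaw":0.6},{"tx":0,"ty":0,"tz":0,"roll":0,"jaw":0.6}]'
python3 plan.py hl -14 0 98;python3 - <<'E'
from h import *
a=cam('scene')['img'][150:290,260:440,::-1];cv2.imwrite('pics/g1.png',cv2.resize(a,None,fx=4,fy=4,interpolation=2))
E
```

```text
time_s: 5.1
position: [0.5071, 0.0969, 0.0997]
tcp_rot: [[-0.101, 0.995, 0.0], [0.995, 0.101, -0.0], [-0.0, 0.0, -1.0]]
force: [-0.2, 0.1, 0.6]
opening: 0.598
grasp_force: 0.0
t 5.1 p [0.5071 0.0969 0.0997] J1/6 [-1.6 -7.4] open 0.598 gf 0.0 F [-0.2  0.1  0.6]
target 0.5063 0.0963 roll 0.005 after roll: tx -0.06 ty -0.09 tz 0.17 cm
```

View pics/g1.png

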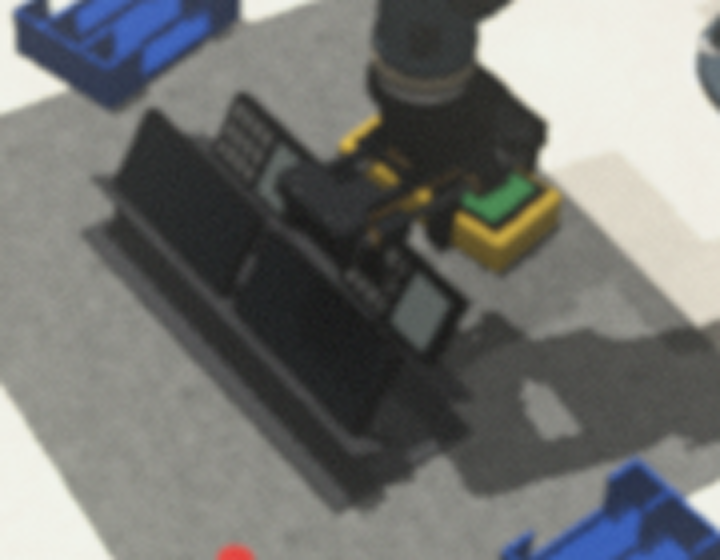

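Run:
```python
from h import *
import pickle
c=pickle.load(open('m.pkl','rb'))[0][0]
for p in [(.5071,.0969,.0997),(.5342,.1,.0807),(.48,.0945,.0807),(.5063,.0963,.081),(.505,.096,.15)]:
    r=proj(c,p);print(p,((r[1]-260)*4).round(),((r[0]-150)*4).round())
```

```text
(0.5071, 0.0969, 0.0997) 400.0 274.0
(0.5342, 0.1, 0.0807) 370.0 308.0
(0.48, 0.0945, 0.0807) 427.0 277.0
(0.5063, 0.0963, 0.081) 399.0 291.0
(0.505, 0.096, 0.15) 407.0 225.0
```

```bash
python3 -m jog '[{"tx":0,"ty":0,"tz":0,"roll":0,"jaw":0.45},{"tx":0,"ty":0.2,"tz":0,"roll":0,"jaw":0.36},{"tx":0,"ty":0.3,"tz":0,"roll":0,"jaw":0.36},{"tx":0,"ty":0.3,"tz":0,"roll":0,"jaw":0.36},{"tx":0,"ty":0.3,"tz":0,"roll":0,"jaw":0.36},{"tx":0,"ty":0.3,"tz":0,"roll":0,"jaw":0.36},{"tx":0,"ty":0,"tz":0,"roll":0,"jaw":0.36},{"tx":0,"ty":0,"tz":0,"roll":0,"jaw":0.36}]'
python3 plan.py hl 0 0 98
```

```text
time_s: 5.95
position: [0.5209, 0.0978, 0.0994]
tcp_rot: [[-0.1, 0.995, -0.0], [0.995, 0.1, -0.0], [0.0, -0.0, -1.0]]
force: [0.3, 0.0, 0.5]
opening: 0.362
grasp_force: 0.0
t 5.95 p [0.5209 0.0978 0.0994] J1/6 [-1.5 -7.2] open 0.362 gf 0.0 F [0.3 0.  0.5]
target 0.5202 0.0976 roll 0.004 after roll: tx -0.01 ty -0.07 tz 0.14 cm
```

```bash
python3 -m jog '[{"tx":0,"ty":0,"tz":0,"roll":0,"jaw":0.25},{"tx":0,"ty":0,"tz":0,"roll":0,"jaw":0.2},{"tx":0,"ty":0,"tz":0,"roll":0,"jaw":0.1},{"tx":0,"ty":0,"tz":0,"roll":0,"jaw":0},{"tx":0,"ty":0,"tz":0,"roll":0,"jaw":0},{"tx":0,"ty":0,"tz":0,"roll":0,"jaw":0}]'
python3 plan.py hl 0 0 98
```

```text
time_s: 6.55
position: [0.5209, 0.0979, 0.0995]
tcp_rot: [[-0.1, 0.995, -0.0], [0.995, 0.1, 0.0], [0.0, -0.0, -1.0]]
force: [-0.2, -0.2, -0.3]
opening: 0.015
grasp_force: 0.0
t 6.55 p [0.5209 0.0979 0.0995] J1/6 [-1.4 -7.2] open 0.015 gf 0.0 F [-0.2 -0.2 -0.3]
target 0.5202 0.0976 roll 0.004 after roll: tx -0.02 ty -0.07 tz 0.15 cm
```

The jaws shut on nothing, so I'll look.

Run:
```python
from h import *
a=cam('scene')['img'][160:260,290:410,::-1];b=cam('top')['img'][170:270,240:360,::-1]
cv2.imwrite('pics/g2.png',np.hstack([cv2.resize(k,(400,333),interpolation=2) for k in(a,b)]))
```

```text
(no output)
```

View pics/g2.png

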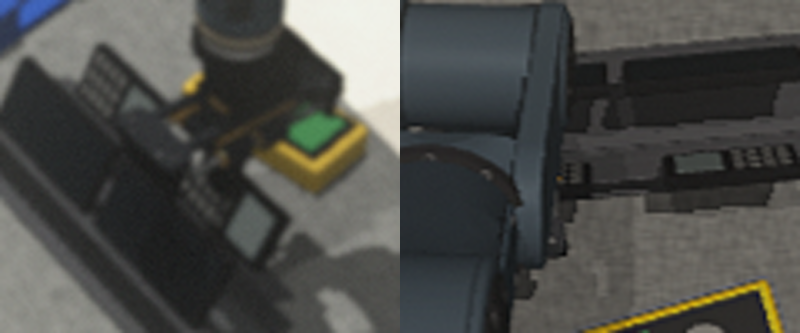

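Run:
```python
from fit import *
import rig
print(tips_ahead if not callable(tips_ahead) else tips_ahead())
n='scene';c=cam(n)
for p in [(.5209,.0978,.0995),(.5209,.0978,.0805),(.5209,.0978,.15)]:
    r=proj(c,p);print(p,((r[1]-290)*10/3).round(),((r[0]-160)*10/3).round())
for n in('scene','top'):
  c=cam(n)
  for r in trace(n,'handset_1'):print(n,round(r['p'],2),r['bbox'],r['pixels'].sum())
  for r in landmark_of(n,'handset_1_mid'):print(n,round(r['p'],2),r['point'],atz(c,r['point'],.085))
a=cam('scene')['img'][185:245,325:397,::-1]
cv2.imwrite('pics/g3.png',cv2.convertScaleAbs(cv2.resize(a,None,fx=9,fy=9,interpolation=2),alpha=2))
```

```text
0.019
(0.5209, 0.0978, 0.0995) 221.0 202.0
(0.5209, 0.0978, 0.0805) 220.0 216.0
(0.5209, 0.0978, 0.15) 224.0 162.0
scene 0.76 [345.5, 213.6, 27.3, 27.9] 462
scene 0.57 [308.5, 291.5, 19.9, 33.3] 533
scene 0.56 [311.7, 174.2, 25.3, 22.5] 315
scene 0.56 [188.2, 328.9] [ 0.5124 -0.0733  0.085 ]
top 0.93 [317.0, 215.8, 44.1, 10.3] 427
top 0.5 [308.3, 184.3, 53.4, 12.9] 591
top 0.47 [289.5, 220.2, 11.1, 9.8] 87
top 0.93 [216.5, 337.6] [ 0.5299 -0.0698  0.085 ]
```

View pics/g3.png

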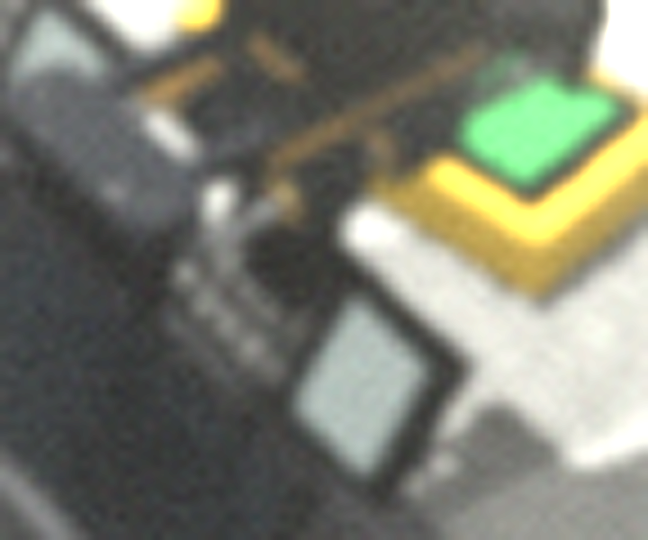

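```bash
python3 -m jog '[{"tx":0,"ty":0,"tz":-1,"roll":0,"jaw":0},{"tx":0,"ty":0,"tz":-3,"roll":0,"jaw":0},{"tx":0,"ty":0,"tz":-4,"roll":0,"jaw":0.3},{"tx":0,"ty":-4,"tz":-2,"roll":0,"jaw":0.6},{"tx":0,"ty":-4,"tz":0,"roll":0,"jaw":0.6}]'
cat > m3.py <<'E'
from fit import *
def slab(L,H,sx,sy,dy,lean=.5):
    P=box(-6,6,-L/2,L/2,0,H);c,s=np.cos(lean),np.sin(lean)
    return P@np.array([[c,0,s],[0,1,0],[-s,0,c]])+np.array([sx,sy+dy*1000,55])/1000
for n in('scene',):
    c=cam(n);tr=trace(n,'handset_1')
    for r in tr:
        print(r['p'],r['bbox'],r['pixels'].sum())
        if r['p']<.4: continue
        m=[r['pixels'].astype(np.float32)]
        b=r['bbox'];side=84 if b[0]>330 else -84
        for q in((.5707,.0165,.096),):
            f=lambda q:[slab(110,60,-42.5,side,0,q[3])]
            print(side,fit(f,m,[c],(*q,.5),(.006,.006,.03,.1)))
    cv2.imwrite('pics/g4.png',np.hstack([cv2.resize(c['img'][180:260,310:400,::-1],(675,600),interpolation=2)]))
E
python3 m3.py
```

```text
time_s: 7.55
position: [0.4439, 0.0896, 0.203]
tcp_rot: [[-0.1, 0.995, 0.009], [0.995, 0.1, -0.0], [-0.001, 0.009, -1.0]]
force: [-0.4, 0.1, -0.9]
opening: 0.195
grasp_force: 0.0
0.69 [342.1, 203.4, 32.5, 38.1] 627
84 (array([0.5663, 0.016 , 0.0805, 0.38  ]), np.float64(-0.9457719922065735))
0.63 [311.1, 174.5, 29.3, 31.6] 520
-84 (array([0.569 , 0.0133, 0.0825, 0.3587]), np.float64(-0.9260152578353882))
0.55 [383.9, 264.9, 67.1, 62.4] 2316
84 (array([0.5687, 0.0145, 0.086 , 0.4667]), np.float64(-0.0))
```

View pics/g4.png

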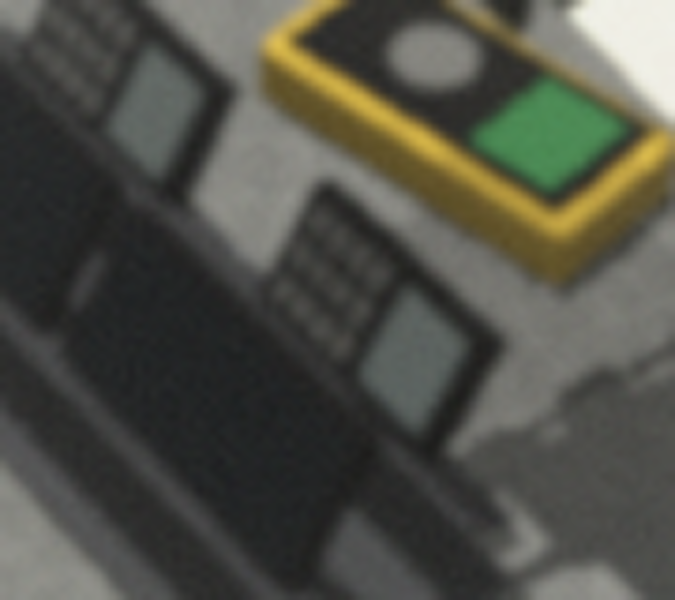

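```bash
python3 plan.py hl -16 0 92
```

```text
t 7.65 p [0.4342 0.0903 0.1999] J1/6 [-2.7 -8.5] open 0.286 gf 0.0 F [-0.7  0.   0.8]
target 0.5043 0.0961 roll 0.004 after roll: tx -0.09 ty 7.03 tz 10.79 cm
```

```bash
python3 -m jog '[{"tx":0,"ty":3,"tz":2,"roll":0,"jaw":0.65},{"tx":0,"ty":3,"tz":2,"roll":0,"jaw":0.65},{"tx":0,"ty":0,"tz":0,"roll":0,"jaw":0.65}]';python3 plan.py hl -16 0 92
```

```text
time_s: 7.95
position: [0.5047, 0.0957, 0.1581]
tcp_rot: [[-0.099, 0.995, 0.002], [0.995, 0.099, -0.0], [-0.0, 0.002, -1.0]]
force: [-1.0, -0.6, -0.1]
opening: 0.552
grasp_force: 0.0
t 7.95 p [0.5047 0.0957 0.1581] J1/6 [-1.7 -7.5] open 0.552 gf 0.0 F [-1.  -0.6 -0.1]
target 0.5043 0.0961 roll 0.004 after roll: tx 0.04 ty -0.04 tz 6.61 cm
```

```bash
python3 -m jog '[{"tx":0,"ty":0,"tz":2,"roll":0,"jaw":0.65},{"tx":0,"ty":0,"tz":2,"roll":0,"jaw":0.65},{"tx":0,"ty":0,"tz":1.6,"roll":0,"jaw":0.65},{"tx":0,"ty":0,"tz":1,"roll":0,"jaw":0.65},{"tx":0,"ty":0,"tz":0,"roll":0,"jaw":0.65},{"tx":0,"ty":0,"tz":0,"roll":0,"jaw":0.5},{"tx":0,"ty":0,"tz":0,"roll":0,"jaw":0.36},{"tx":0,"ty":0,"tz":0,"roll":0,"jaw":0.36}]';python3 plan.py hl -16 0 92
python3 - <<'E'
from h import *
c=cam('scene','s5.png')
cv2.imwrite('pics/g5.png',cv2.convertScaleAbs(cv2.resize(c['img'][185:245,325:397,::-1],None,fx=9,fy=9,interpolation=2),alpha=2))
for r in trace('scene','handset_1'):print(round(r['p'],2),r['bbox'],r['pixels'].sum())
for p in [(.5043,.0961,.073)]:
    r=proj(c,p);print(((r[1]-325)*9).round(),((r[0]-185)*9).round())
E
```

```text
time_s: 8.75
position: [0.5016, 0.0959, 0.0943]
tcp_rot: [[-0.1, 0.995, 0.002], [0.995, 0.1, -0.0], [-0.0, 0.002, -1.0]]
force: [-0.5, 1.6, 0.3]
opening: 0.46
grasp_force: 0.0
t 8.75 p [0.5016 0.0959 0.0943] J1/6 [-1.7 -7.5] open 0.46 gf 0.0 F [-0.5  1.6  0.3]
target 0.5043 0.0961 roll 0.004 after roll: tx -0.00 ty 0.27 tz 0.23 cm
0.85 [312.3, 171.9, 26.8, 33.8] 450
0.73 [349.2, 211.7, 26.1, 28.2] 436
316.0 353.0
```

View pics/g5.png

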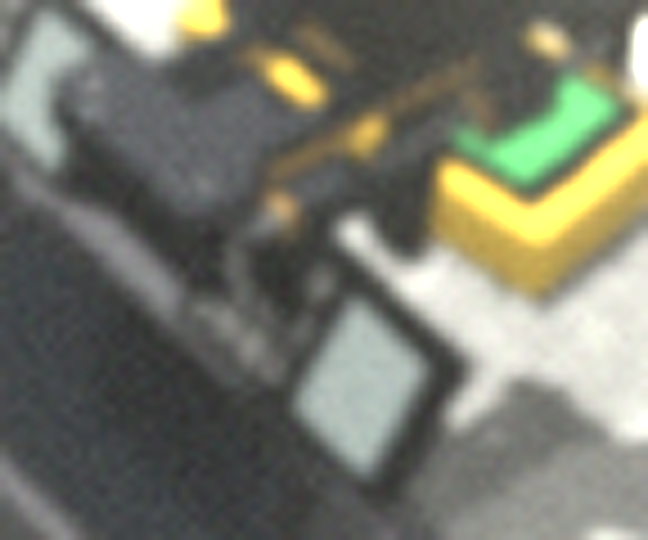

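The picture (crop ~(405,255)) shows the rear finger's tip ending about 50 crop rows, roughly 25 mm, above where it should project. The fingers passed over the phone's top edge, so I'll open, go lower in small steps and watch the force.

```bash
python3 -m jog '[{"tx":0,"ty":0.45,"tz":0,"roll":0,"jaw":0.66},{"tx":0,"ty":0,"tz":0,"roll":0,"jaw":0.66},{"tx":0,"ty":0,"tz":0,"roll":0,"jaw":0.66},{"tx":0,"ty":0,"tz":0.4,"roll":0,"jaw":0.66},{"tx":0,"ty":0,"tz":0.4,"roll":0,"jaw":0.66},{"tx":0,"ty":0,"tz":0,"roll":0,"jaw":0.66}]';python3 plan.py hl -14 0 75
python3 - <<'E'
from h import *
for n,z in(('scene',0),('top',0)):
    c=cam(n);p=np.array(read_state()['position'])
    # silhouette change vs the picture with empty hand: lowest changed pixels near fingers
    for r in trace(n,'handset_1'):
        if r['p']>.4: print(n,round(r['p'],2),r['bbox'],r['pixels'].sum())
E
```

```text
time_s: 9.45
position: [0.5048, 0.0963, 0.0847]
tcp_rot: [[-0.1, 0.995, -0.002], [0.995, 0.1, 0.0], [0.0, -0.002, -1.0]]
force: [0.5, -0.7, -0.6]
opening: 0.656
grasp_force: 0.0
t 9.45 p [0.5048 0.0963 0.0847] J1/6 [-1.7 -7.4] open 0.656 gf 0.0 F [ 0.5 -0.7 -0.6]
target 0.5063 0.0963 roll 0.004 after roll: tx -0.02 ty 0.14 tz 0.97 cm
scene 0.84 [354.2, 212.5, 19.8, 30.6] 385
scene 0.78 [309.9, 172.1, 30.7, 32.5] 451
scene 0.42 [383.1, 266.8, 66.0, 63.8] 2303
top 0.86 [320.1, 215.2, 38.7, 11.4] 396
top 0.71 [304.3, 182.9, 55.4, 15.8] 584
top 0.5 [211.6, 131.3, 17.7, 24.7] 369
```

```bash
python3 -m jog '[{"tx":0,"ty":0.1,"tz":0.2,"roll":0,"jaw":0.5},{"tx":0,"ty":0.1,"tz":0,"roll":0,"jaw":0.4},{"tx":0,"ty":0.2,"tz":0,"roll":0,"jaw":0.36},{"tx":0,"ty":0.3,"tz":0,"roll":0,"jaw":0.36},{"tx":0,"ty":0.3,"tz":0,"roll":0,"jaw":0.36},{"tx":0,"ty":0.3,"tz":0,"roll":0,"jaw":0.36},{"tx":0,"ty":0.3,"tz":0,"roll":0,"jaw":0.36},{"tx":0,"ty":0,"tz":0,"roll":0,"jaw":0.36}]';python3 plan.py hl 0 0 82
python3 -m jog '[{"tx":0,"ty":0,"tz":0,"roll":0,"jaw":0.28},{"tx":0,"ty":0,"tz":0,"roll":0,"jaw":0.2},{"tx":0,"ty":0,"tz":0,"roll":0,"jaw":0.1},{"tx":0,"ty":0,"tz":0,"roll":0,"jaw":0},{"tx":0,"ty":0,"tz":0,"roll":0,"jaw":0}]'
```

```text
time_s: 10.45
position: [0.5224, 0.0979, 0.0835]
tcp_rot: [[-0.1, 0.995, 0.001], [0.995, 0.1, 0.0], [-0.0, 0.001, -1.0]]
force: [-0.1, 0.1, 0.5]
opening: 0.361
grasp_force: 0.1
t 10.45 p [0.5224 0.0979 0.0835] J1/6 [-1.4 -7.2] open 0.361 gf 0.1 F [-0.1  0.1  0.5]
target 0.5202 0.0976 roll 0.004 after roll: tx -0.01 ty -0.22 tz 0.15 cm
time_s: 10.95
position: [0.5204, 0.0979, 0.0834]
tcp_rot: [[-0.1, 0.995, -0.002], [0.995, 0.1, -0.0], [0.0, -0.002, -1.0]]
force: [-1.4, -0.4, 1.2]
opening: 0.132
grasp_force: 29.9
```

```bash
python3 -m jog '[{"tx":0,"ty":0,"tz":-0.5,"roll":0,"jaw":0},{"tx":0,"ty":0.1,"tz":-1.5,"roll":0,"jaw":0},{"tx":0,"ty":0.1,"tz":-2,"roll":0,"jaw":0},{"tx":0,"ty":0,"tz":-3,"roll":0,"jaw":0},{"tx":0,"ty":0,"tz":-3,"roll":0,"jaw":0},{"tx":0,"ty":0,"tz":-2,"roll":0,"jaw":0}]'
python3 -m jog '[{"tx":4,"ty":0,"tz":0,"roll":0,"jaw":0},{"tx":4,"ty":0,"tz":0,"roll":0,"jaw":0},{"tx":4,"ty":0,"tz":0,"roll":0,"jaw":0},{"tx":4,"ty":0,"tz":0,"roll":0,"jaw":0},{"tx":4,"ty":0,"tz":0,"roll":0,"jaw":0},{"tx":4,"ty":0,"tz":0,"roll":0,"jaw":0},{"tx":0,"ty":0,"tz":0,"roll":0,"jaw":0}]'
python3 plan.py sl 0 0 130
python3 - <<'E'
from h import *
c=cam('scene','s6.png');d=cam('top','t6.png')
for n in('scene','top'):
    for r in trace(n,'handset_1'):
        if r['p']>.3: print(n,round(r['p'],2),r['bbox'],r['pixels'].sum())
p=read_state()['position']
for cc in(c,d): print(proj(cc,p).round(1),proj(cc,p-[0,0,.02]).round(1))
E
```

```text
time_s: 11.55
position: [0.5247, 0.0982, 0.2058]
tcp_rot: [[-0.1, 0.995, 0.004], [0.995, 0.1, 0.0], [-0.0, 0.004, -1.0]]
force: [0.8, 0.2, -1.4]
opening: 0.133
grasp_force: 29.9
time_s: 12.25
position: [0.4989, 0.342, 0.2036]
tcp_rot: [[-0.105, 0.994, 0.002], [0.994, 0.105, 0.003], [0.003, 0.002, -1.0]]
force: [0.3, -0.3, -2.2]
opening: 0.132
grasp_force: 29.9
t 12.25 p [0.4989 0.342  0.2036] J1/6 [23.8 17.7] open 0.132 gf 29.9 F [ 0.3 -0.3 -2.2]
target 0.483 0.3961 roll -1.602 after roll: tx 0.85 ty 5.58 tz 7.36 cm
scene 0.72 [410.4, 245.0, 24.9, 26.4] 367
scene 0.67 [312.2, 173.2, 31.0, 36.3] 552
top 0.89 [319.6, 215.1, 40.5, 10.8] 429
top 0.7 [242.6, 177.6, 124.2, 56.3] 3723
top 0.61 [177.5, 212.7, 24.6, 12.5] 195
[249.7 417.1] [254.7 415.9]
[219.  175.3] [220.4 177.7]
```

```bash
python3 - <<'E'
from fit import *
c=cam('scene');s=read_state();p=s['position'];M=s['tcp_rot'];yaw=np.arctan2(M[1,1],M[0,1])
for zb in np.arange(.11,.19,.01):
    B=place(box(-6,6,-55,55,0,60),(p[0],p[1],yaw))+[0,0,zb]
    uv=np.array([proj(c,q) for q in B]);print(round(zb,3),'rows',uv[:,0].min().round(1),uv[:,0].max().round(1),'cols',uv[:,1].min().round(1),uv[:,1].max().round(1))
E
python3 -m jog '[{"tx":0,"ty":0,"tz":0,"roll":-0.146,"jaw":0},{"tx":0,"ty":0,"tz":0,"roll":-0.146,"jaw":0},{"tx":0,"ty":0,"tz":0,"roll":-0.146,"jaw":0},{"tx":0,"ty":0,"tz":0,"roll":-0.146,"jaw":0},{"tx":0,"ty":0,"tz":0,"roll":-0.146,"jaw":0},{"tx":0,"ty":0,"tz":0,"roll":-0.146,"jaw":0},{"tx":0,"ty":0,"tz":0,"roll":-0.146,"jaw":0},{"tx":0,"ty":0,"tz":0,"roll":-0.146,"jaw":0}]'
python3 -m jog '[{"tx":0,"ty":0,"tz":0,"roll":-0.146,"jaw":0},{"tx":0,"ty":0,"tz":0,"roll":-0.146,"jaw":0},{"tx":0,"ty":0,"tz":0,"roll":-0.142,"jaw":0},{"tx":0.4,"ty":2.8,"tz":0.5,"roll":0,"jaw":0},{"tx":0.4,"ty":2.8,"tz":1,"roll":0,"jaw":0},{"tx":0,"ty":0,"tz":0,"roll":0,"jaw":0},{"tx":0,"ty":0,"tz":0,"roll":0,"jaw":0}]'
python3 plan.py sl 0 0 130
```

```text
0.11 rows 243.5 287.1 cols 396.4 431.9
0.12 rows 241.1 284.9 cols 396.8 432.5
0.13 rows 238.6 282.6 cols 397.3 433.2
0.14 rows 236.0 280.2 cols 397.7 433.9
0.15 rows 233.5 277.9 cols 398.1 434.5
0.16 rows 230.9 275.5 cols 398.6 435.2
0.17 rows 228.3 273.1 cols 399.0 435.9
0.18 rows 225.7 270.6 cols 399.5 436.6
time_s: 13.3
position: [0.5, 0.3353, 0.2035]
tcp_rot: [[-0.956, 0.295, -0.0], [0.295, 0.956, -0.0], [0.0, -0.0, -1.0]]
force: [0.8, -0.3, -1.1]
opening: 0.133
grasp_force: 29.9
time_s: 14.0
position: [0.4843, 0.3903, 0.1882]
tcp_rot: [[-0.991, -0.131, -0.001], [-0.131, 0.991, -0.001], [0.001, -0.001, -1.0]]
force: [-0.3, -0.4, -0.5]
opening: 0.132
grasp_force: 29.9
t 14.0 p [0.4843 0.3903 0.1882] J1/6 [ 28.6 -68.9] open 0.132 gf 29.9 F [-0.3 -0.4 -0.5]
target 0.483 0.3961 roll -0.005 after roll: tx 0.05 ty 0.59 tz 5.82 cm
```

```bash
python3 -m jog '[{"tx":0.05,"ty":0.6,"tz":2,"roll":0,"jaw":0},{"tx":0,"ty":0,"tz":3,"roll":0,"jaw":0},{"tx":0,"ty":0,"tz":3,"roll":0,"jaw":0},{"tx":0,"ty":0,"tz":1.5,"roll":0,"jaw":0},{"tx":0,"ty":0,"tz":0,"roll":0,"jaw":0},{"tx":0,"ty":0,"tz":0,"roll":0,"jaw":0}]'
python3 plan.py sl 0 0 50
```

```text
time_s: 14.6
position: [0.484, 0.397, 0.0943]
tcp_rot: [[-0.992, -0.13, 0.001], [-0.13, 0.992, 0.001], [-0.001, 0.0, -1.0]]
force: [0.7, 0.1, -1.8]
opening: 0.137
grasp_force: 29.9
t 14.6 p [0.484  0.397  0.0943] J1/6 [ 29.1 -68.3] open 0.137 gf 29.9 F [ 0.7  0.1 -1.8]
target 0.483 0.3961 roll -0.006 after roll: tx 0.11 ty -0.07 tz 4.43 cm
```

```bash
python3 -m jog '[{"tx":0,"ty":-0.1,"tz":1.5,"roll":0,"jaw":0},{"tx":0,"ty":0,"tz":1.5,"roll":0,"jaw":0},{"tx":0,"ty":0,"tz":1.2,"roll":0,"jaw":0},{"tx":0,"ty":0,"tz":0.5,"roll":0,"jaw":0},{"tx":0,"ty":0,"tz":0.3,"roll":0,"jaw":0},{"tx":0,"ty":0,"tz":0,"roll":0,"jaw":0},{"tx":0,"ty":0,"tz":0,"roll":0,"jaw":0}]'
python3 plan.py sl 0 0 40
python3 - <<'E'
from h import *
for n in('scene','top'):
  c=cam(n,n[0]+'7.png')
  for r in trace(n,'handset_1'):
    if r['p']>.3: print(n,round(r['p'],2),r['bbox'],r['pixels'].sum())
E
```

```text
time_s: 15.3
position: [0.4834, 0.3965, 0.0438]
tcp_rot: [[-0.991, -0.131, 0.001], [-0.131, 0.991, 0.0], [-0.001, 0.0, -1.0]]
force: [-0.2, -0.1, -1.9]
opening: 0.132
grasp_force: 29.9
t 15.3 p [0.4834 0.3965 0.0438] J1/6 [ 29.1 -68.4] open 0.132 gf 29.9 F [-0.2 -0.1 -1.9]
target 0.483 0.3961 roll -0.005 after roll: tx 0.04 ty -0.03 tz 0.38 cm
scene 0.61 [412.4, 291.9, 22.2, 22.9] 256
scene 0.57 [312.2, 172.5, 29.5, 33.8] 572
top 0.58 [319.4, 218.0, 42.2, 7.0] 423
```

```bash
python3 -m jog '[{"tx":0,"ty":0,"tz":0.3,"roll":0,"jaw":0},{"tx":0,"ty":0,"tz":0.3,"roll":0,"jaw":0},{"tx":0,"ty":0,"tz":0.2,"roll":0,"jaw":0},{"tx":0,"ty":0,"tz":0,"roll":0,"jaw":0}]'; python3 -m jog '[{"tx":0,"ty":0,"tz":0.2,"roll":0,"jaw":0},{"tx":0,"ty":0,"tz":0,"roll":0,"jaw":0}]'
```

```text
time_s: 15.9
position: [0.4827, 0.3961, 0.0349]
tcp_rot: [[-0.991, -0.131, -0.001], [-0.131, 0.991, -0.001], [0.001, -0.0, -1.0]]
force: [-0.6, -0.1, -2.0]
opening: 0.138
grasp_force: 29.9
time_s: 16.1
position: [0.4829, 0.3962, 0.0332]
tcp_rot: [[-0.991, -0.131, -0.0], [-0.131, 0.991, -0.0], [0.0, -0.0, -1.0]]
force: [0.2, 0.4, -1.9]
opening: 0.134
grasp_force: 29.9
```

```bash
python3 -m jog '[{"tx":0,"ty":0,"tz":0.15,"roll":0,"jaw":0},{"tx":0,"ty":0,"tz":0,"roll":0,"jaw":0}]'; python3 -m jog '[{"tx":0,"ty":0,"tz":0.15,"roll":0,"jaw":0},{"tx":0,"ty":0,"tz":0,"roll":0,"jaw":0}]'; python3 -m jog '[{"tx":0,"ty":0,"tz":0.15,"roll":0,"jaw":0},{"tx":0,"ty":0,"tz":0,"roll":0,"jaw":0}]'
```

```text
time_s: 16.3
position: [0.483, 0.3962, 0.0318]
tcp_rot: [[-0.991, -0.131, -0.0], [-0.131, 0.991, -0.0], [0.0, -0.0, -1.0]]
force: [0.4, 0.9, -1.9]
opening: 0.137
grasp_force: 29.9
time_s: 16.5
position: [0.4832, 0.3964, 0.0306]
tcp_rot: [[-0.991, -0.131, 0.0], [-0.131, 0.991, 0.0], [-0.0, 0.0, -1.0]]
force: [0.5, 0.1, -1.0]
opening: 0.134
grasp_force: 30.0
time_s: 16.7
position: [0.4833, 0.3964, 0.0305]
tcp_rot: [[-0.991, -0.131, 0.001], [-0.131, 0.991, 0.0], [-0.001, 0.0, -1.0]]
force: [-1.9, -0.9, 7.5]
opening: 0.133
grasp_force: 30.0
```

```bash
python3 -m jog '[{"tx":0,"ty":0,"tz":0,"roll":0,"jaw":0.2},{"tx":0,"ty":0,"tz":0,"roll":0,"jaw":0.3},{"tx":0,"ty":0,"tz":0,"roll":0,"jaw":0.36},{"tx":0,"ty":0,"tz":0,"roll":0,"jaw":0.36},{"tx":0,"ty":0,"tz":-2,"roll":0,"jaw":0.4},{"tx":0,"ty":0,"tz":-4,"roll":0,"jaw":0.5},{"tx":0,"ty":0,"tz":-4,"roll":0,"jaw":0.66},{"tx":0,"ty":0,"tz":-4,"roll":0,"jaw":0.66}]'
python3 plan.py hr -14 0 165
```

```text
time_s: 17.5
position: [0.4827, 0.3961, 0.1699]
tcp_rot: [[-0.991, -0.131, -0.001], [-0.131, 0.991, -0.0], [0.001, -0.0, -1.0]]
force: [0.7, 0.8, 0.0]
opening: 0.587
grasp_force: 0.0
t 17.5 p [0.4827 0.3961 0.1699] J1/6 [ 29.1 -68.4] open 0.587 gf 0.0 F [0.7 0.8 0. ]
target 0.5226 -0.0733 roll 1.606 after roll: tx -47.11 ty -0.53 tz 0.49 cm
```

```bash
python3 -m jog '[{"tx":0,"ty":0,"tz":0,"roll":0.146,"jaw":0.66},{"tx":0,"ty":0,"tz":0,"roll":0.146,"jaw":0.66},{"tx":0,"ty":0,"tz":0,"roll":0.146,"jaw":0.66},{"tx":0,"ty":0,"tz":0,"roll":0.146,"jaw":0.66},{"tx":0,"ty":0,"tz":0,"roll":0.146,"jaw":0.66},{"tx":0,"ty":0,"tz":0,"roll":0.146,"jaw":0.66},{"tx":0,"ty":0,"tz":0,"roll":0.146,"jaw":0.66},{"tx":0,"ty":0,"tz":0,"roll":0.146,"jaw":0.66}]'
python3 -m jog '[{"tx":0,"ty":0,"tz":0,"roll":0.146,"jaw":0.66},{"tx":0,"ty":0,"tz":0,"roll":0.146,"jaw":0.66},{"tx":0,"ty":0,"tz":0,"roll":0.146,"jaw":0.66},{"tx":-4,"ty":0,"tz":0,"roll":0,"jaw":0.66},{"tx":-4,"ty":0,"tz":0,"roll":0,"jaw":0.66},{"tx":-4,"ty":0,"tz":0,"roll":0,"jaw":0.66},{"tx":-4,"ty":0,"tz":0,"roll":0,"jaw":0.66},{"tx":-4,"ty":0,"tz":0,"roll":0,"jaw":0.66}]'
python3 -m jog '[{"tx":-4,"ty":0,"tz":0,"roll":0,"jaw":0.66},{"tx":-4,"ty":0,"tz":0,"roll":0,"jaw":0.66},{"tx":-4,"ty":0,"tz":0,"roll":0,"jaw":0.66},{"tx":-4,"ty":0,"tz":0,"roll":0,"jaw":0.66},{"tx":-4,"ty":0,"tz":0,"roll":0,"jaw":0.66},{"tx":-4,"ty":0,"tz":0,"roll":0,"jaw":0.66},{"tx":0,"ty":0,"tz":0,"roll":0,"jaw":0.66},{"tx":0,"ty":0,"tz":0,"roll":0,"jaw":0.66}]'
python3 plan.py hr -14 0 83
```

```text
time_s: 18.3
position: [0.4829, 0.3962, 0.1686]
tcp_rot: [[-0.504, 0.864, -0.001], [0.864, 0.504, -0.0], [0.0, -0.001, -1.0]]
force: [0.5, -0.6, -0.8]
opening: 0.659
grasp_force: 0.0
time_s: 19.1
position: [0.5021, 0.1957, 0.1688]
tcp_rot: [[-0.096, 0.995, -0.0], [0.995, 0.096, -0.0], [-0.0, -0.0, -1.0]]
force: [1.0, 0.0, -0.7]
opening: 0.657
grasp_force: 0.0
time_s: 19.9
position: [0.525, -0.0424, 0.1687]
tcp_rot: [[-0.093, 0.996, -0.001], [0.996, 0.093, 0.001], [0.001, -0.001, -1.0]]
force: [0.5, 0.3, 0.5]
opening: 0.657
grasp_force: 0.0
t 19.9 p [ 0.525  -0.0424  0.1687] J1/6 [-16.8 -22.2] open 0.657 gf 0.0 F [0.5 0.3 0.5]
target 0.5226 -0.0733 roll -0.003 after roll: tx -3.06 ty -0.54 tz 8.57 cm
```

```bash
python3 -m jog '[{"tx":-3.1,"ty":-0.5,"tz":0,"roll":0,"jaw":0.66},{"tx":0,"ty":0,"tz":1,"roll":0,"jaw":0.66},{"tx":0,"ty":0,"tz":2,"roll":0,"jaw":0.66},{"tx":0,"ty":0,"tz":2,"roll":0,"jaw":0.66},{"tx":0,"ty":0,"tz":2,"roll":0,"jaw":0.66},{"tx":0,"ty":0,"tz":1,"roll":0,"jaw":0.66},{"tx":0,"ty":0,"tz":0.5,"roll":0,"jaw":0.66},{"tx":0,"ty":0,"tz":0,"roll":0,"jaw":0.66}]'
python3 plan.py hr -14 0 83
```

```text
time_s: 20.7
position: [0.5229, -0.0721, 0.0835]
tcp_rot: [[-0.097, 0.995, -0.001], [0.995, 0.097, 0.001], [0.001, -0.001, -1.0]]
force: [0.9, 0.3, -0.3]
opening: 0.661
grasp_force: 0.0
t 20.7 p [ 0.5229 -0.0721  0.0835] J1/6 [-20.  -25.6] open 0.661 gf 0.0 F [ 0.9  0.3 -0.3]
target 0.5226 -0.0733 roll 0.001 after roll: tx -0.12 ty -0.04 tz 0.05 cm
```

```bash
python3 -m jog '[{"tx":0,"ty":0.1,"tz":0,"roll":0,"jaw":0.5},{"tx":0,"ty":0.1,"tz":0,"roll":0,"jaw":0.4},{"tx":0,"ty":0.1,"tz":0,"roll":0,"jaw":0.36},{"tx":0,"ty":0.3,"tz":0,"roll":0,"jaw":0.36},{"tx":0,"ty":0.3,"tz":0,"roll":0,"jaw":0.36},{"tx":0,"ty":0.3,"tz":0,"roll":0,"jaw":0.36},{"tx":0,"ty":0.2,"tz":0,"roll":0,"jaw":0.36},{"tx":0,"ty":0,"tz":0,"roll":0,"jaw":0.36}]'
python3 -m jog '[{"tx":0,"ty":0,"tz":0,"roll":0,"jaw":0.28},{"tx":0,"ty":0,"tz":0,"roll":0,"jaw":0.2},{"tx":0,"ty":0,"tz":0,"roll":0,"jaw":0.1},{"tx":0,"ty":0,"tz":0,"roll":0,"jaw":0},{"tx":0,"ty":0,"tz":0,"roll":0,"jaw":0}]'; python3 plan.py hr 0 0 83
```

```text
time_s: 21.5
position: [0.5377, -0.0718, 0.0839]
tcp_rot: [[-0.096, 0.995, 0.001], [0.995, 0.096, -0.0], [-0.0, 0.001, -1.0]]
force: [-0.2, -0.5, 0.0]
opening: 0.357
grasp_force: 0.1
time_s: 22.0
position: [0.5366, -0.0717, 0.084]
tcp_rot: [[-0.096, 0.995, -0.001], [0.995, 0.096, 0.0], [0.0, -0.001, -1.0]]
force: [-1.6, -2.1, 1.3]
opening: 0.134
grasp_force: 29.9
t 22.0 p [ 0.5366 -0.0717  0.084 ] J1/6 [-19.4 -24.9] open 0.134 gf 29.9 F [-1.6 -2.1  1.3]
target 0.5365 -0.072 roll 0.0 after roll: tx -0.02 ty -0.01 tz 0.10 cm
```

```bash
python3 -m jog '[{"tx":0,"ty":0,"tz":-0.5,"roll":0,"jaw":0},{"tx":0,"ty":0.1,"tz":-1.5,"roll":0,"jaw":0},{"tx":0,"ty":0.1,"tz":-2,"roll":0,"jaw":0},{"tx":0,"ty":0,"tz":-3,"roll":0,"jaw":0},{"tx":0,"ty":0,"tz":-3,"roll":0,"jaw":0},{"tx":4,"ty":0,"tz":-1,"roll":0,"jaw":0},{"tx":4,"ty":0,"tz":0,"roll":0,"jaw":0},{"tx":4,"ty":0,"tz":0,"roll":0,"jaw":0}]'
python3 -m jog '[{"tx":4,"ty":0,"tz":0,"roll":0,"jaw":0},{"tx":4,"ty":0,"tz":0,"roll":0,"jaw":0},{"tx":4,"ty":0,"tz":0,"roll":0,"jaw":0},{"tx":4,"ty":0,"tz":0,"roll":0,"jaw":0},{"tx":4,"ty":0,"tz":0,"roll":0,"jaw":0},{"tx":4,"ty":0,"tz":0,"roll":0,"jaw":0},{"tx":2,"ty":0,"tz":0,"roll":0,"jaw":0}]'
python3 -m jog '[{"tx":0,"ty":0,"tz":0,"roll":-0.146,"jaw":0},{"tx":0,"ty":0,"tz":0,"roll":-0.146,"jaw":0},{"tx":0,"ty":0,"tz":0,"roll":-0.146,"jaw":0},{"tx":0,"ty":0,"tz":0,"roll":-0.146,"jaw":0},{"tx":0,"ty":0,"tz":0,"roll":-0.146,"jaw":0},{"tx":0,"ty":0,"tz":0,"roll":-0.146,"jaw":0},{"tx":0,"ty":0,"tz":0,"roll":-0.146,"jaw":0},{"tx":0,"ty":0,"tz":0,"roll":-0.146,"jaw":0}]'
python3 -m jog '[{"tx":0,"ty":0,"tz":0,"roll":-0.146,"jaw":0},{"tx":0,"ty":0,"tz":0,"roll":-0.146,"jaw":0},{"tx":0,"ty":0,"tz":0,"roll":-0.146,"jaw":0},{"tx":0,"ty":0,"tz":0,"roll":0,"jaw":0}]'
python3 plan.py sr 0 0 90
```

```text
time_s: 22.8
position: [0.5281, 0.049, 0.1949]
tcp_rot: [[-0.094, 0.996, 0.003], [0.996, 0.094, 0.0], [-0.0, 0.003, -1.0]]
force: [1.7, -0.9, -1.1]
opening: 0.136
grasp_force: 29.9
time_s: 23.5
position: [0.5021, 0.3102, 0.1942]
tcp_rot: [[-0.098, 0.995, 0.001], [0.995, 0.098, 0.002], [0.002, 0.001, -1.0]]
force: [-0.3, 1.1, -1.3]
opening: 0.138
grasp_force: 29.9
time_s: 24.3
position: [0.5027, 0.3069, 0.194]
tcp_rot: [[-0.955, 0.296, 0.0], [0.296, 0.955, 0.0], [-0.0, 0.0, -1.0]]
force: [0.6, -0.5, -0.8]
opening: 0.131
grasp_force: 29.9
time_s: 24.7
position: [0.5027, 0.3068, 0.194]
tcp_rot: [[-0.991, -0.131, 0.0], [-0.131, 0.991, 0.0], [-0.0, 0.0, -1.0]]
force: [-0.2, -0.0, -1.5]
opening: 0.135
grasp_force: 29.9
t 24.7 p [0.5027 0.3068 0.194 ] J1/6 [ 20.5 -77. ] open 0.135 gf 29.9 F [-0.2 -0.  -1.5]
target 0.4938 0.3169 roll -0.005 after roll: tx 0.74 ty 1.11 tz 10.40 cm
```

```bash
python3 -m jog '[{"tx":0.75,"ty":1.1,"tz":2,"roll":0,"jaw":0},{"tx":0,"ty":0,"tz":3,"roll":0,"jaw":0},{"tx":0,"ty":0,"tz":3,"roll":0,"jaw":0},{"tx":0,"ty":0,"tz":2,"roll":0,"jaw":0},{"tx":0,"ty":0,"tz":0,"roll":0,"jaw":0},{"tx":0,"ty":0,"tz":0,"roll":0,"jaw":0}]'
python3 plan.py sr 0 0 38
```

```text
time_s: 25.3
position: [0.4941, 0.3168, 0.0941]
tcp_rot: [[-0.992, -0.129, -0.0], [-0.129, 0.992, 0.0], [0.0, 0.0, -1.0]]
force: [0.4, 0.0, -0.2]
opening: 0.132
grasp_force: 29.9
t 25.3 p [0.4941 0.3168 0.0941] J1/6 [ 21.8 -75.7] open 0.132 gf 29.9 F [ 0.4  0.  -0.2]
target 0.4938 0.3169 roll -0.007 after roll: tx 0.02 ty 0.01 tz 5.61 cm
```

```bash
python3 -m jog '[{"tx":0,"ty":0,"tz":2,"roll":0,"jaw":0},{"tx":0,"ty":0,"tz":2,"roll":0,"jaw":0},{"tx":0,"ty":0,"tz":1.2,"roll":0,"jaw":0},{"tx":0,"ty":0,"tz":0.4,"roll":0,"jaw":0},{"tx":0,"ty":0,"tz":0.2,"roll":0,"jaw":0},{"tx":0,"ty":0,"tz":0.2,"roll":0,"jaw":0},{"tx":0,"ty":0,"tz":0,"roll":0,"jaw":0}]'
python3 -m jog '[{"tx":0,"ty":0,"tz":0.15,"roll":0,"jaw":0},{"tx":0,"ty":0,"tz":0,"roll":0,"jaw":0}]'
python3 -m jog '[{"tx":0,"ty":0,"tz":0.15,"roll":0,"jaw":0},{"tx":0,"ty":0,"tz":0,"roll":0,"jaw":0}]'
```

```text
time_s: 26.0
position: [0.4943, 0.3169, 0.0345]
tcp_rot: [[-0.991, -0.131, 0.001], [-0.131, 0.991, 0.0], [-0.001, 0.0, -1.0]]
force: [-0.3, 0.1, -0.3]
opening: 0.136
grasp_force: 29.9
time_s: 26.2
position: [0.494, 0.3167, 0.0327]
tcp_rot: [[-0.991, -0.131, 0.0], [-0.131, 0.991, 0.0], [-0.0, 0.0, -1.0]]
force: [0.1, -0.0, -1.4]
opening: 0.136
grasp_force: 29.9
time_s: 26.4
position: [0.4941, 0.3167, 0.031]
tcp_rot: [[-0.991, -0.131, 0.0], [-0.131, 0.991, 0.0], [-0.0, 0.0, -1.0]]
force: [0.6, -0.8, -0.0]
opening: 0.133
grasp_force: 29.9
```

```bash
python3 -m jog '[{"tx":0,"ty":0,"tz":0.12,"roll":0,"jaw":0},{"tx":0,"ty":0,"tz":0,"roll":0,"jaw":0}]'
```

```text
time_s: 26.6
position: [0.4941, 0.3166, 0.0309]
tcp_rot: [[-0.991, -0.131, 0.001], [-0.131, 0.991, -0.0], [-0.001, -0.0, -1.0]]
force: [-1.7, -1.3, 7.4]
opening: 0.134
grasp_force: 30.0
```

```bash
python3 -m jog '[{"tx":0,"ty":0,"tz":0,"roll":0,"jaw":0.2},{"tx":0,"ty":0,"tz":0,"roll":0,"jaw":0.3},{"tx":0,"ty":0,"tz":0,"roll":0,"jaw":0.36},{"tx":0,"ty":0,"tz":0,"roll":0,"jaw":0.36},{"tx":0,"ty":0,"tz":-2,"roll":0,"jaw":0.4},{"tx":0,"ty":0,"tz":-4,"roll":0,"jaw":0.5},{"tx":0,"ty":0,"tz":-5,"roll":0.146,"jaw":0.7},{"tx":0,"ty":0,"tz":-4,"roll":0.146,"jaw":0.7}]'
python3 -m jog '[{"tx":0,"ty":0,"tz":0,"roll":0.146,"jaw":0.7},{"tx":0,"ty":0,"tz":0,"roll":0.146,"jaw":0.7},{"tx":0,"ty":0,"tz":0,"roll":0.146,"jaw":0.7},{"tx":0,"ty":0,"tz":0,"roll":0.146,"jaw":0.7},{"tx":0,"ty":0,"tz":0,"roll":0.146,"jaw":0.7},{"tx":0,"ty":0,"tz":0,"roll":0.146,"jaw":0.7},{"tx":0,"ty":0,"tz":0,"roll":0.146,"jaw":0.7},{"tx":0,"ty":0,"tz":0,"roll":0.146,"jaw":0.7}]'
python3 plan.py pl -18 0 88
python3 - <<'E'
from fit import *
import pickle
# refit of rear phones without front row, shared rack pose free
def slab(L,H,sx,sy,dy):
    P=box(-6,6,-L/2,L/2,0,H);c,s=np.cos(.5),np.sin(.5)
    return P@np.array([[c,0,s],[0,1,0],[-s,0,c]])+np.array([sx,sy+dy*1000,55])/1000
C=[];M=[]
for n in('scene','top'):
    c=cam(n);t=[r for r in trace(n,'phone_1')]
    print(n,[(round(r['p'],2),r['bbox']) for r in t])
    C.append(c);M.append(np.any([r['pixels'] for r in t if r['p']>.3],axis=0).astype(np.float32))
for s in((0,),(1,)):
    print(fit(lambda q:[slab(150,75,42.5,84,q[3]),slab(150,75,42.5,-84,q[4])],[M[i] for i in s],[C[i] for i in s],(.5707,.0165,.096,0,0),(.006,.006,.05,.004,.004)))
E
```

```text
time_s: 27.4
position: [0.4941, 0.3168, 0.1818]
tcp_rot: [[-0.986, 0.166, 0.001], [0.166, 0.986, 0.0], [-0.001, 0.001, -1.0]]
force: [1.1, 0.2, -0.4]
opening: 0.587
grasp_force: 0.0
time_s: 28.2
position: [0.4936, 0.3166, 0.1795]
tcp_rot: [[-0.234, 0.972, -0.001], [0.972, 0.234, -0.0], [-0.0, -0.001, -1.0]]
force: [-0.3, 0.7, -0.4]
opening: 0.697
grasp_force: 0.0
t 28.2 p [0.4936 0.3166 0.1795] J1/6 [21.8  8.2] open 0.697 gf 0.0 F [-0.3  0.7 -0.4]
target 0.587 0.1025 roll 0.14 after roll: tx -22.21 ty 7.25 tz 9.15 cm
scene [(0.94, [319.4, 208.4, 42.6, 51.6]), (0.8, [285.6, 173.8, 43.6, 51.5]), (0.51, [261.4, 133.8, 58.1, 42.0])]
top [(0.57, [247.7, 188.2, 54.8, 15.2]), (0.56, [308.1, 183.2, 53.9, 15.5])]
(array([ 0.57  ,  0.0195,  0.0972, -0.0027,  0.0029]), np.float64(-0.5626765489578247))
(array([ 0.5707,  0.019 ,  0.098 , -0.0007,  0.004 ]), np.float64(-0.9000347256660461))
```

```bash
python3 -m jog '[{"tx":0,"ty":0,"tz":0,"roll":0.14,"jaw":0.7},{"tx":-4,"ty":1.3,"tz":0,"roll":0,"jaw":0.7},{"tx":-4,"ty":1.3,"tz":0,"roll":0,"jaw":0.7},{"tx":-4,"ty":1.3,"tz":0,"roll":0,"jaw":0.7},{"tx":-4,"ty":1.3,"tz":0,"roll":0,"jaw":0.7},{"tx":-4,"ty":1.3,"tz":0,"roll":0,"jaw":0.7},{"tx":-2.1,"ty":0.7,"tz":0,"roll":0,"jaw":0.7},{"tx":0,"ty":0,"tz":0,"roll":0,"jaw":0.7}]'
python3 plan.py pl -18 1 88
```

```text
time_s: 29.2
position: [0.5898, 0.1009, 0.1797]
tcp_rot: [[-0.1, 0.995, 0.001], [0.995, 0.1, -0.001], [-0.001, 0.001, -1.0]]
force: [0.1, 0.1, 0.3]
opening: 0.7
grasp_force: 0.0
t 29.2 p [0.5898 0.1009 0.1797] J1/6 [-1.  -6.7] open 0.7 gf 0.0 F [0.1 0.1 0.3]
target 0.5869 0.1035 roll 0.004 after roll: tx 0.28 ty -0.26 tz 9.17 cm
```

```bash
python3 -m jog '[{"tx":0.3,"ty":-0.25,"tz":0,"roll":0,"jaw":0.7},{"tx":0,"ty":0,"tz":2,"roll":0,"jaw":0.7},{"tx":0,"ty":0,"tz":2,"roll":0,"jaw":0.7},{"tx":0,"ty":0,"tz":2,"roll":0,"jaw":0.7},{"tx":0,"ty":0,"tz":1,"roll":0,"jaw":0.7},{"tx":0,"ty":0,"tz":1,"roll":0,"jaw":0.7},{"tx":0,"ty":0,"tz":1,"roll":0,"jaw":0.7},{"tx":0,"ty":0,"tz":0,"roll":0,"jaw":0.7}]'
python3 plan.py pl -18 1 88
```

```text
time_s: 30.0
position: [0.5843, 0.1073, 0.0887]
tcp_rot: [[-0.102, 0.995, -0.002], [0.995, 0.102, 0.0], [0.0, -0.002, -1.0]]
force: [-1.0, -0.5, 0.1]
opening: 0.701
grasp_force: 0.0
t 30.0 p [0.5843 0.1073 0.0887] J1/6 [-0.4 -6.3] open 0.701 gf 0.0 F [-1.  -0.5  0.1]
target 0.5869 0.1035 roll 0.007 after roll: tx -0.41 ty 0.23 tz 0.07 cm
```

```bash
python3 -m jog '[{"tx":-0.4,"ty":0.2,"tz":0,"roll":0.005,"jaw":0.6},{"tx":0,"ty":0.2,"tz":0,"roll":0,"jaw":0.5},{"tx":0,"ty":0.3,"tz":0,"roll":0,"jaw":0.4},{"tx":0,"ty":0.3,"tz":0,"roll":0,"jaw":0.36},{"tx":0,"ty":0.3,"tz":0,"roll":0,"jaw":0.36},{"tx":0,"ty":0.4,"tz":0,"roll":0,"jaw":0.36},{"tx":0,"ty":0.3,"tz":0,"roll":0,"jaw":0.36},{"tx":0,"ty":0,"tz":0,"roll":0,"jaw":0.36}]'
python3 -m jog '[{"tx":0,"ty":0,"tz":0,"roll":0,"jaw":0.28},{"tx":0,"ty":0,"tz":0,"roll":0,"jaw":0.2},{"tx":0,"ty":0,"tz":0,"roll":0,"jaw":0.1},{"tx":0,"ty":0,"tz":0,"roll":0,"jaw":0},{"tx":0,"ty":0,"tz":0,"roll":0,"jaw":0}]'; python3 plan.py pl 0 1 88
```

```text
time_s: 30.8
position: [0.6064, 0.1049, 0.0898]
tcp_rot: [[-0.097, 0.995, 0.001], [0.995, 0.097, 0.0], [-0.0, 0.001, -1.0]]
force: [-0.0, 0.6, -0.6]
opening: 0.364
grasp_force: 0.1
time_s: 31.3
position: [0.6048, 0.1048, 0.0897]
tcp_rot: [[-0.097, 0.995, -0.002], [0.995, 0.097, -0.0], [0.0, -0.002, -1.0]]
force: [-1.5, -0.8, 1.2]
opening: 0.139
grasp_force: 29.8
t 31.3 p [0.6048 0.1048 0.0897] J1/6 [-0.6 -6.1] open 0.139 gf 29.8 F [-1.5 -0.8  1.2]
target 0.6049 0.1052 roll 0.001 after roll: tx 0.03 ty 0.01 tz 0.17 cm
```

```bash
python3 -m jog '[{"tx":0,"ty":0,"tz":-0.5,"roll":0,"jaw":0},{"tx":0,"ty":0.1,"tz":-1.5,"roll":0,"jaw":0},{"tx":0,"ty":0.1,"tz":-2,"roll":0,"jaw":0},{"tx":0,"ty":0,"tz":-3,"roll":0,"jaw":0},{"tx":0,"ty":0,"tz":-3,"roll":0,"jaw":0},{"tx":0,"ty":0,"tz":-1,"roll":0,"jaw":0},{"tx":-4,"ty":-1.1,"tz":0,"roll":0,"jaw":0},{"tx":-4,"ty":-1.1,"tz":0,"roll":0,"jaw":0}]'
python3 -m jog '[{"tx":-4,"ty":-1.1,"tz":0,"roll":0,"jaw":0},{"tx":-4,"ty":-1.1,"tz":0,"roll":0,"jaw":0},{"tx":-4,"ty":-1.1,"tz":0,"roll":0,"jaw":0},{"tx":-4,"ty":-1.1,"tz":0,"roll":0,"jaw":0},{"tx":-4,"ty":-1.1,"tz":0,"roll":0,"jaw":0},{"tx":-4,"ty":-1.1,"tz":0,"roll":0,"jaw":0},{"tx":-4,"ty":-1.1,"tz":0,"roll":0,"jaw":0},{"tx":-4,"ty":-1.1,"tz":0,"roll":0,"jaw":0}]'
python3 -m jog '[{"tx":0,"ty":0,"tz":0,"roll":0.146,"jaw":0},{"tx":0,"ty":0,"tz":0,"roll":0.146,"jaw":0},{"tx":0,"ty":0,"tz":0,"roll":0.146,"jaw":0},{"tx":0,"ty":0,"tz":0,"roll":0.146,"jaw":0},{"tx":0,"ty":0,"tz":0,"roll":0.146,"jaw":0},{"tx":0,"ty":0,"tz":0,"roll":0.146,"jaw":0},{"tx":0,"ty":0,"tz":0,"roll":0.146,"jaw":0},{"tx":0,"ty":0,"tz":0,"roll":0.146,"jaw":0}]'
python3 plan.py lr 0 0 90
```

```text
time_s: 32.1
position: [0.5932, 0.0235, 0.1995]
tcp_rot: [[-0.1, 0.995, 0.001], [0.995, 0.1, -0.0], [-0.0, 0.001, -1.0]]
force: [0.3, -0.5, -2.0]
opening: 0.139
grasp_force: 29.9
time_s: 32.9
position: [0.5358, -0.305, 0.1986]
tcp_rot: [[-0.097, 0.995, -0.001], [0.995, 0.097, 0.001], [0.001, -0.001, -1.0]]
force: [0.8, -0.6, -2.5]
opening: 0.135
grasp_force: 29.9
time_s: 33.7
position: [0.5363, -0.3033, 0.1985]
tcp_rot: [[0.881, 0.474, -0.001], [0.474, -0.881, 0.001], [-0.001, -0.002, -1.0]]
force: [-0.3, 0.4, -2.4]
opening: 0.138
grasp_force: 29.9
t 33.7 p [ 0.5363 -0.3033  0.1985] J1/6 [-39.9  21.8] open 0.138 gf 29.9 F [-0.3  0.4 -2.4]
target 0.5155 -0.3873 roll 0.168 after roll: tx -4.66 ty 7.29 tz 10.85 cm
```

```bash
python3 -m jog '[{"tx":0,"ty":0,"tz":0,"roll":0.1,"jaw":0},{"tx":0,"ty":0,"tz":0,"roll":0.068,"jaw":0},{"tx":-2.4,"ty":3.6,"tz":0,"roll":0,"jaw":0},{"tx":-2.3,"ty":3.6,"tz":0,"roll":0,"jaw":0},{"tx":0,"ty":0,"tz":1,"roll":0,"jaw":0},{"tx":0,"ty":0,"tz":2,"roll":0,"jaw":0},{"tx":0,"ty":0,"tz":2,"roll":0,"jaw":0},{"tx":0,"ty":0,"tz":0,"roll":0,"jaw":0}]'
python3 plan.py lr 0 0 90
```

```text
time_s: 34.5
position: [0.5134, -0.3847, 0.1455]
tcp_rot: [[0.946, 0.325, -0.006], [0.325, -0.946, 0.007], [-0.004, -0.008, -1.0]]
force: [-0.2, 0.3, -2.2]
opening: 0.14
grasp_force: 29.9
t 34.5 p [ 0.5134 -0.3847  0.1455] J1/6 [-46.8  24.2] open 0.14 gf 29.9 F [-0.2  0.3 -2.2]
target 0.5155 -0.3873 roll 0.005 after roll: tx 0.12 ty 0.32 tz 5.55 cm
```

```bash
python3 -m jog '[{"tx":0.1,"ty":0.3,"tz":1,"roll":0.005,"jaw":0},{"tx":0,"ty":0,"tz":2,"roll":0,"jaw":0},{"tx":0,"ty":0,"tz":2,"roll":0,"jaw":0},{"tx":0,"ty":0,"tz":0,"roll":0,"jaw":0},{"tx":0,"ty":0,"tz":0,"roll":0,"jaw":0}]'
python3 plan.py lr 0 0 42
```

```text
time_s: 35.0
position: [0.5182, -0.3899, 0.1001]
tcp_rot: [[0.947, 0.321, 0.001], [0.321, -0.947, -0.001], [0.0, 0.001, -1.0]]
force: [0.1, 0.7, -2.1]
opening: 0.137
grasp_force: 29.9
t 35.0 p [ 0.5182 -0.3899  0.1001] J1/6 [-46.8  24.5] open 0.137 gf 29.9 F [ 0.1  0.7 -2.1]
target 0.5155 -0.3873 roll 0.001 after roll: tx -0.17 ty -0.33 tz 5.81 cm
```

```bash
python3 -m jog '[{"tx":-0.15,"ty":-0.3,"tz":1,"roll":0,"jaw":0},{"tx":0,"ty":0,"tz":1.5,"roll":0,"jaw":0},{"tx":0,"ty":0,"tz":1.5,"roll":0,"jaw":0},{"tx":0,"ty":0,"tz":1.2,"roll":0,"jaw":0},{"tx":0,"ty":0,"tz":0.5,"roll":0,"jaw":0},{"tx":0,"ty":0,"tz":0.2,"roll":0,"jaw":0},{"tx":0,"ty":0,"tz":0,"roll":0,"jaw":0}]'
python3 -m jog '[{"tx":0,"ty":0,"tz":0.15,"roll":0,"jaw":0},{"tx":0,"ty":0,"tz":0,"roll":0,"jaw":0}]'; python3 plan.py lr 0 0 38
```

```text
time_s: 35.7
position: [0.5153, -0.3873, 0.0404]
tcp_rot: [[0.947, 0.321, -0.0], [0.321, -0.947, 0.0], [-0.0, -0.0, -1.0]]
force: [0.6, 0.2, -2.2]
opening: 0.135
grasp_force: 29.9
time_s: 35.9
position: [0.5155, -0.3875, 0.0397]
tcp_rot: [[0.947, 0.321, 0.001], [0.321, -0.947, -0.001], [0.0, 0.001, -1.0]]
force: [0.3, -0.1, -3.0]
opening: 0.133
grasp_force: 29.9
t 35.9 p [ 0.5155 -0.3875  0.0397] J1/6 [-46.8  24.4] open 0.133 gf 29.9 F [ 0.3 -0.1 -3. ]
target 0.5155 -0.3873 roll 0.001 after roll: tx 0.00 ty -0.02 tz 0.17 cm
```

```bash
for i in 1 2 3; do :; done; python3 -m jog '[{"tx":0,"ty":0,"tz":0.15,"roll":0,"jaw":0},{"tx":0,"ty":0,"tz":0,"roll":0,"jaw":0}]'; python3 -m jog '[{"tx":0,"ty":0,"tz":0.12,"roll":0,"jaw":0},{"tx":0,"ty":0,"tz":0,"roll":0,"jaw":0}]'; python3 -m jog '[{"tx":0,"ty":0,"tz":0.1,"roll":0,"jaw":0},{"tx":0,"ty":0,"tz":0,"roll":0,"jaw":0}]'
```

```text
time_s: 36.1
position: [0.5153, -0.3873, 0.0379]
tcp_rot: [[0.947, 0.321, 0.0], [0.321, -0.947, -0.0], [0.0, 0.0, -1.0]]
force: [-0.7, 0.5, -1.9]
opening: 0.134
grasp_force: 29.9
time_s: 36.3
position: [0.5155, -0.3874, 0.0369]
tcp_rot: [[0.947, 0.321, 0.0], [0.321, -0.947, -0.0], [0.0, 0.001, -1.0]]
force: [-0.0, -0.6, -0.4]
opening: 0.131
grasp_force: 29.9
time_s: 36.5
position: [0.5155, -0.3875, 0.0369]
tcp_rot: [[0.947, 0.321, 0.0], [0.321, -0.947, -0.001], [0.0, 0.001, -1.0]]
force: [-1.7, 2.0, 6.0]
opening: 0.133
grasp_force: 29.9
```

```bash
python3 -m jog '[{"tx":0,"ty":0,"tz":0,"roll":0,"jaw":0.2},{"tx":0,"ty":0,"tz":0,"roll":0,"jaw":0.3},{"tx":0,"ty":0,"tz":0,"roll":0,"jaw":0.36},{"tx":0,"ty":0,"tz":0,"roll":0,"jaw":0.36},{"tx":0,"ty":0,"tz":-2,"roll":0,"jaw":0.4},{"tx":0,"ty":0,"tz":-4,"roll":0,"jaw":0.5},{"tx":0,"ty":0,"tz":-5,"roll":-0.146,"jaw":0.7},{"tx":0,"ty":0,"tz":-4,"roll":-0.146,"jaw":0.7}]'
python3 -m jog '[{"tx":0,"ty":0,"tz":0,"roll":-0.146,"jaw":0.7},{"tx":0,"ty":0,"tz":0,"roll":-0.146,"jaw":0.7},{"tx":0,"ty":0,"tz":0,"roll":-0.146,"jaw":0.7},{"tx":0,"ty":0,"tz":0,"roll":-0.146,"jaw":0.7},{"tx":0,"ty":0,"tz":0,"roll":-0.146,"jaw":0.7},{"tx":0,"ty":0,"tz":0,"roll":-0.146,"jaw":0.7},{"tx":0,"ty":0,"tz":0,"roll":-0.146,"jaw":0.7},{"tx":0,"ty":0,"tz":0,"roll":0,"jaw":0.7}]'
python3 plan.py pr -18 2 180
```

```text
time_s: 37.3
position: [0.5156, -0.3876, 0.1877]
tcp_rot: [[0.811, 0.585, 0.001], [0.585, -0.811, -0.001], [0.0, 0.001, -1.0]]
force: [0.4, -0.4, -0.8]
opening: 0.587
grasp_force: 0.0
time_s: 38.1
position: [0.5152, -0.3872, 0.1853]
tcp_rot: [[-0.07, 0.998, -0.0], [0.998, 0.07, 0.0], [0.0, -0.0, -1.0]]
force: [0.3, -0.1, 0.3]
opening: 0.701
grasp_force: 0.0
t 38.1 p [ 0.5152 -0.3872  0.1853] J1/6 [-46.8 -50.8] open 0.701 gf 0.0 F [ 0.3 -0.1  0.3]
target 0.6027 -0.0603 roll -0.026 after roll: tx 31.70 ty 11.85 tz 0.53 cm
```

```bash
python3 -m jog '[{"tx":0,"ty":0,"tz":0,"roll":-0.026,"jaw":0.7},{"tx":4,"ty":1.5,"tz":0,"roll":0,"jaw":0.7},{"tx":4,"ty":1.5,"tz":0,"roll":0,"jaw":0.7},{"tx":4,"ty":1.5,"tz":0,"roll":0,"jaw":0.7},{"tx":4,"ty":1.5,"tz":0,"roll":0,"jaw":0.7},{"tx":4,"ty":1.5,"tz":0,"roll":0,"jaw":0.7},{"tx":4,"ty":1.5,"tz":0,"roll":0,"jaw":0.7},{"tx":4,"ty":1.5,"tz":0,"roll":0,"jaw":0.7}]'
python3 -m jog '[{"tx":3.5,"ty":1.3,"tz":0,"roll":0,"jaw":0.7},{"tx":0,"ty":0,"tz":0,"roll":0,"jaw":0.7},{"tx":0,"ty":0,"tz":0,"roll":0,"jaw":0.7}]'
python3 plan.py pr -18 2 90
```

```text
time_s: 38.9
position: [0.5933, -0.0968, 0.1857]
tcp_rot: [[-0.094, 0.996, 0.0], [0.996, 0.094, -0.0], [-0.0, 0.0, -1.0]]
force: [0.8, -0.4, -0.3]
opening: 0.701
grasp_force: 0.0
time_s: 39.2
position: [0.6026, -0.0616, 0.1855]
tcp_rot: [[-0.097, 0.995, -0.0], [0.995, 0.097, -0.001], [-0.001, -0.0, -1.0]]
force: [0.4, -0.4, -0.0]
opening: 0.697
grasp_force: 0.0
t 39.2 p [ 0.6026 -0.0616  0.1855] J1/6 [-16.4 -21.9] open 0.697 gf 0.0 F [ 0.4 -0.4 -0. ]
target 0.6027 -0.0603 roll 0.001 after roll: tx 0.13 ty 0.02 tz 9.55 cm
```

```bash
python3 -m jog '[{"tx":0.1,"ty":0,"tz":1.5,"roll":0,"jaw":0.7},{"tx":0,"ty":0,"tz":2,"roll":0,"jaw":0.7},{"tx":0,"ty":0,"tz":2,"roll":0,"jaw":0.7},{"tx":0,"ty":0,"tz":2,"roll":0,"jaw":0.7},{"tx":0,"ty":0,"tz":1,"roll":0,"jaw":0.7},{"tx":0,"ty":0,"tz":1,"roll":0,"jaw":0.7},{"tx":0,"ty":0,"tz":0,"roll":0,"jaw":0.7}]'
python3 plan.py pr -18 2 90
```

```text
time_s: 39.9
position: [0.6017, -0.0621, 0.0895]
tcp_rot: [[-0.095, 0.996, -0.002], [0.996, 0.095, 0.0], [0.001, -0.002, -1.0]]
force: [-0.2, -0.1, -1.1]
opening: 0.7
grasp_force: 0.0
t 39.9 p [ 0.6017 -0.0621  0.0895] J1/6 [-16.5 -21.9] open 0.7 gf 0.0 F [-0.2 -0.1 -1.1]
target 0.6027 -0.0603 roll -0.001 after roll: tx 0.17 ty 0.12 tz -0.05 cm
```

```bash
python3 -m jog '[{"tx":0.1,"ty":0.2,"tz":0,"roll":0,"jaw":0.6},{"tx":0,"ty":0.2,"tz":0,"roll":0,"jaw":0.5},{"tx":0,"ty":0.3,"tz":0,"roll":0,"jaw":0.4},{"tx":0,"ty":0.3,"tz":0,"roll":0,"jaw":0.36},{"tx":0,"ty":0.3,"tz":0,"roll":0,"jaw":0.36},{"tx":0,"ty":0.3,"tz":0,"roll":0,"jaw":0.36},{"tx":0,"ty":0.3,"tz":0,"roll":0,"jaw":0.36},{"tx":0,"ty":0,"tz":0,"roll":0,"jaw":0.36}]'
python3 -m jog '[{"tx":0,"ty":0,"tz":0,"roll":0,"jaw":0.28},{"tx":0,"ty":0,"tz":0,"roll":0,"jaw":0.2},{"tx":0,"ty":0,"tz":0,"roll":0,"jaw":0.1},{"tx":0,"ty":0,"tz":0,"roll":0,"jaw":0},{"tx":0,"ty":0,"tz":0,"roll":0,"jaw":0}]'; python3 plan.py pr 0 2 88
```

```text
time_s: 40.7
position: [0.6219, -0.0586, 0.0905]
tcp_rot: [[-0.096, 0.995, 0.001], [0.995, 0.096, -0.0], [-0.0, 0.001, -1.0]]
force: [-0.8, -0.4, 0.4]
opening: 0.357
grasp_force: 0.1
time_s: 41.2
position: [0.6205, -0.0586, 0.0905]
tcp_rot: [[-0.096, 0.995, -0.002], [0.995, 0.096, 0.0], [0.0, -0.002, -1.0]]
force: [-1.9, 0.0, 1.7]
opening: 0.137
grasp_force: 29.8
t 41.2 p [ 0.6205 -0.0586  0.0905] J1/6 [-15.6 -21.1] open 0.137 gf 29.8 F [-1.9  0.   1.7]
target 0.6206 -0.0586 roll 0.0 after roll: tx 0.01 ty 0.01 tz 0.25 cm
```

```bash
python3 -m jog '[{"tx":0,"ty":0,"tz":-0.5,"roll":0,"jaw":0},{"tx":0,"ty":0.1,"tz":-1.5,"roll":0,"jaw":0},{"tx":0,"ty":0.1,"tz":-2,"roll":0,"jaw":0},{"tx":0,"ty":0,"tz":-3,"roll":0,"jaw":0},{"tx":0,"ty":0,"tz":-3,"roll":0,"jaw":0},{"tx":0,"ty":0,"tz":-1,"roll":0,"jaw":0},{"tx":-4,"ty":-2.5,"tz":0,"roll":0,"jaw":0},{"tx":-4,"ty":-2.5,"tz":0,"roll":0,"jaw":0}]'
python3 -m jog '[{"tx":-4,"ty":-2.6,"tz":0,"roll":0,"jaw":0},{"tx":-4,"ty":-2.6,"tz":0,"roll":0,"jaw":0},{"tx":-4,"ty":-2.6,"tz":0,"roll":0,"jaw":0},{"tx":-3.9,"ty":-2.6,"tz":0,"roll":0,"jaw":0},{"tx":0,"ty":0,"tz":0,"roll":0,"jaw":0}]'
python3 -m jog '[{"tx":0,"ty":0,"tz":0,"roll":0.146,"jaw":0},{"tx":0,"ty":0,"tz":0,"roll":0.146,"jaw":0},{"tx":0,"ty":0,"tz":0,"roll":0.146,"jaw":0},{"tx":0,"ty":0,"tz":0,"roll":0.146,"jaw":0},{"tx":0,"ty":0,"tz":0,"roll":0.146,"jaw":0},{"tx":0,"ty":0,"tz":0,"roll":0.146,"jaw":0},{"tx":0,"ty":0,"tz":0,"roll":0.146,"jaw":0},{"tx":0,"ty":0,"tz":0,"roll":0.146,"jaw":0}]'
python3 -m jog '[{"tx":0,"ty":0,"tz":0,"roll":0.09,"jaw":0},{"tx":0,"ty":0,"tz":0,"roll":0.083,"jaw":0},{"tx":0,"ty":0,"tz":0,"roll":0,"jaw":0}]'
python3 plan.py ll 0 0 100
```

```text
time_s: 42.0
position: [0.5812, -0.1425, 0.2005]
tcp_rot: [[-0.1, 0.995, 0.001], [0.995, 0.1, -0.0], [-0.001, 0.001, -1.0]]
force: [0.3, -0.8, -1.4]
opening: 0.136
grasp_force: 29.9
time_s: 42.5
position: [0.4903, -0.3167, 0.1998]
tcp_rot: [[-0.089, 0.996, -0.001], [0.996, 0.089, -0.003], [-0.003, -0.001, -1.0]]
force: [-0.2, 0.6, -2.0]
opening: 0.136
grasp_force: 29.9
time_s: 43.3
position: [0.4929, -0.31, 0.1997]
tcp_rot: [[0.881, 0.473, -0.001], [0.473, -0.881, 0.001], [-0.0, -0.001, -1.0]]
force: [0.6, -0.1, -0.2]
opening: 0.137
grasp_force: 29.9
time_s: 43.6
position: [0.4929, -0.3102, 0.1997]
tcp_rot: [[0.947, 0.321, -0.001], [0.321, -0.947, 0.001], [-0.0, -0.001, -1.0]]
force: [-0.1, -1.2, -2.4]
opening: 0.138
grasp_force: 29.9
t 43.6 p [ 0.4929 -0.3102  0.1997] J1/6 [-43.2  28.1] open 0.138 gf 29.9 F [-0.1 -1.2 -2.4]
target 0.4899 -0.3115 roll 0.0 after roll: tx -0.33 ty 0.03 tz 9.97 cm
```

```bash
python3 -m jog '[{"tx":-0.3,"ty":0,"tz":2,"roll":0,"jaw":0},{"tx":0,"ty":0,"tz":3,"roll":0,"jaw":0},{"tx":0,"ty":0,"tz":3,"roll":0,"jaw":0},{"tx":0,"ty":0,"tz":2,"roll":0,"jaw":0},{"tx":0,"ty":0,"tz":0,"roll":0,"jaw":0},{"tx":0,"ty":0,"tz":0,"roll":0,"jaw":0}]'
python3 plan.py ll 0 0 42
python3 -m jog '[{"tx":0,"ty":0,"tz":1.5,"roll":0,"jaw":0},{"tx":0,"ty":0,"tz":1.5,"roll":0,"jaw":0},{"tx":0,"ty":0,"tz":1.5,"roll":0,"jaw":0},{"tx":0,"ty":0,"tz":0.7,"roll":0,"jaw":0},{"tx":0,"ty":0,"tz":0.4,"roll":0,"jaw":0},{"tx":0,"ty":0,"tz":0,"roll":0,"jaw":0},{"tx":0,"ty":0,"tz":0,"roll":0,"jaw":0}]'
```

```text
time_s: 44.2
position: [0.4902, -0.3118, 0.1004]
tcp_rot: [[0.947, 0.321, -0.0], [0.321, -0.947, 0.001], [-0.0, -0.001, -1.0]]
force: [0.9, 0.5, -0.6]
opening: 0.134
grasp_force: 29.9
t 44.2 p [ 0.4902 -0.3118  0.1004] J1/6 [-43.5  27.8] open 0.134 gf 29.9 F [ 0.9  0.5 -0.6]
target 0.4899 -0.3115 roll 0.001 after roll: tx -0.02 ty -0.04 tz 5.84 cm
time_s: 44.9
position: [0.4906, -0.3125, 0.0454]
tcp_rot: [[0.947, 0.32, 0.001], [0.32, -0.947, -0.001], [0.001, 0.002, -1.0]]
force: [-1.1, -0.2, -2.3]
opening: 0.136
grasp_force: 29.9
```

```bash
python3 -m jog '[{"tx":0,"ty":0,"tz":0.3,"roll":0,"jaw":0},{"tx":0,"ty":0,"tz":0.2,"roll":0,"jaw":0},{"tx":0,"ty":0,"tz":0,"roll":0,"jaw":0}]'; python3 -m jog '[{"tx":0,"ty":0,"tz":0.15,"roll":0,"jaw":0},{"tx":0,"ty":0,"tz":0,"roll":0,"jaw":0}]'; python3 -m jog '[{"tx":0,"ty":0,"tz":0.12,"roll":0,"jaw":0},{"tx":0,"ty":0,"tz":0,"roll":0,"jaw":0}]'
```

```text
time_s: 45.2
position: [0.4899, -0.3119, 0.0394]
tcp_rot: [[0.947, 0.32, -0.0], [0.32, -0.947, 0.0], [-0.0, -0.0, -1.0]]
force: [-0.4, 1.0, -0.8]
opening: 0.135
grasp_force: 29.9
time_s: 45.4
position: [0.4899, -0.3119, 0.0379]
tcp_rot: [[0.947, 0.32, -0.0], [0.32, -0.947, 0.0], [-0.0, -0.0, -1.0]]
force: [0.2, -0.9, -2.1]
opening: 0.138
grasp_force: 29.9
time_s: 45.6
position: [0.49, -0.312, 0.0376]
tcp_rot: [[0.947, 0.32, 0.0], [0.32, -0.947, -0.0], [-0.0, 0.0, -1.0]]
force: [-0.9, 0.6, 4.2]
opening: 0.139
grasp_force: 29.9
```

The last phone is on the floor. I'll release it, back away and check everything in a final picture.

```bash
python3 -m jog '[{"tx":0,"ty":0,"tz":0,"roll":0,"jaw":0.2},{"tx":0,"ty":0,"tz":0,"roll":0,"jaw":0.3},{"tx":0,"ty":0,"tz":0,"roll":0,"jaw":0.36},{"tx":0,"ty":0,"tz":0,"roll":0,"jaw":0.36},{"tx":0,"ty":0,"tz":-2,"roll":0,"jaw":0.36},{"tx":0,"ty":0,"tz":-4,"roll":0,"jaw":0.36},{"tx":0,"ty":0,"tz":-4,"roll":0,"jaw":0.36},{"tx":0,"ty":0,"tz":-4,"roll":0,"jaw":0.36}]'
python3 -m jog '[{"tx":0,"ty":-4,"tz":0,"roll":0,"jaw":0.36},{"tx":0,"ty":-4,"tz":0,"roll":0,"jaw":0.36},{"tx":0,"ty":-4,"tz":0,"roll":0,"jaw":0.36},{"tx":0,"ty":-4,"tz":0,"roll":0,"jaw":0.36},{"tx":0,"ty":-4,"tz":0,"roll":0,"jaw":0.36},{"tx":0,"ty":-4,"tz":0,"roll":0,"jaw":0.36},{"tx":0,"ty":0,"tz":0,"roll":0,"jaw":0.36}]'
python3 - <<'E'
from h import *
a=cam('scene')['img'][:,:,::-1];b=cam('top')['img'][:,:,::-1]
t=[a[130:200,240:333],b[195:285,380:500],a[260:330,370:463],b[200:290,130:250]]
t=[cv2.convertScaleAbs(cv2.resize(k,(400,300),interpolation=2),alpha=1.4) for k in t]
cv2.imwrite('pics/end.png',np.vstack([np.hstack(t[:2]),np.hstack(t[2:])]))
E
```

```text
time_s: 46.4
position: [0.4897, -0.3118, 0.1779]
tcp_rot: [[0.947, 0.32, -0.001], [0.32, -0.947, 0.001], [-0.0, -0.001, -1.0]]
force: [0.2, 0.2, -1.1]
opening: 0.355
grasp_force: 0.0
time_s: 47.1
position: [0.4091, -0.0798, 0.1764]
tcp_rot: [[0.946, 0.324, -0.005], [0.324, -0.946, 0.004], [-0.004, -0.005, -1.0]]
force: [0.3, -0.0, -0.0]
opening: 0.362
grasp_force: 0.0
```

View pics/end.png

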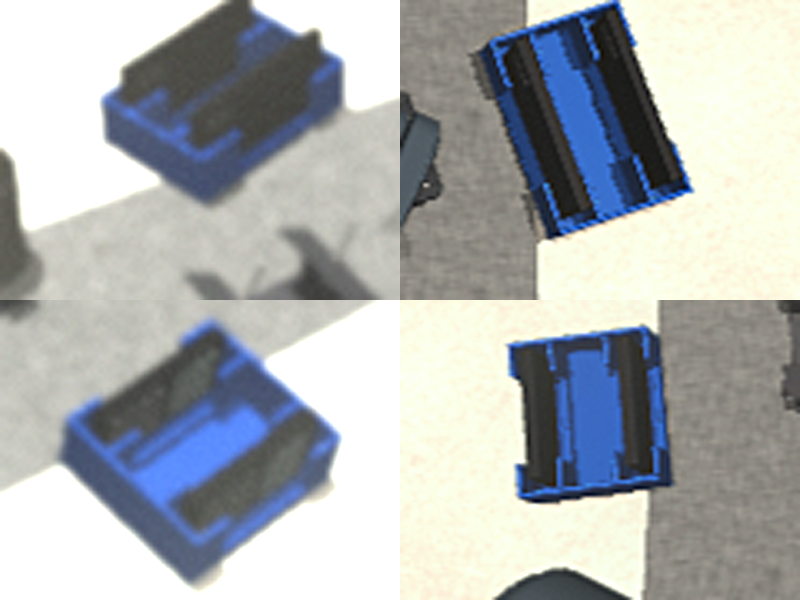

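The final picture shows all four phones upright, one to a bay: touchscreens in the long tray (top row) and keypad phones in the short tray (bottom row).

```bash
python3 -m jog '[{"tx":0,"ty":0,"tz":0,"roll":0,"jaw":0.36},{"tx":0,"ty":0,"tz":0,"roll":0,"jaw":0.36}]'; python3 -c "from rig import hand_in;print(hand_in())"
```

```text
time_s: 47.4
position: [0.4142, -0.0859, 0.177]
tcp_rot: [[0.948, 0.319, 0.001], [0.319, -0.948, -0.001], [0.001, 0.001, -1.0]]
force: [0.3, 0.0, -0.5]
opening: 0.362
grasp_force: 0.0
the job is handed in; nothing more can be done
None
```

The job is handed in at 47.4 s: both touchscreen phones stand in the long tray and both keypad phones in the short tray, one to a bay, each lowered to floor contact before release; the bottle, cup and multimeter were never approached, though I did not re-measure them.

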